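# Set up a flow-cup viscosity test on the drip tray

## Task

Set up the flow-cup viscosity test on the steel drip tray, building it from the bottom up in this order: stand the short beaker in the middle of the tray, stand the tripod over it with the beaker centred underneath, hang the flow cup in the tripod's ring with its collar fully down on the ring, then lay the glass plate flat on the cup, centred so that it covers the mouth. Set each piece down gently rather than dropping it, and let go of each piece before you fetch the next. Leave the tall beaker and the blue ink bottle where they stand.

Things in the scene. Friction and masses are not known exactly. Their poses are not given: they have to be found in the camera images.
- drip_tray: Fixed square tray of bright steel, 190 x 190 mm outside, 14 mm high, rim 3 mm thick. Its floor is flat, its upper face 3 mm above the bench. Origin: centre of its underside, on the bench; x and y along its sides, z up. It lies on the bench at any yaw within about 0.4 rad.
- short_beaker: Loose open beaker of white plastic, the short one: 50 mm outside diameter, 68 mm high, wall 3 mm, about 60 g, standing upright on the bench. A small spout at the rim (towards its +x) is only for show. Origin: centre of its underside; z up.
- tripod: Loose steel tripod, 160 mm high, 350 g: a level ring on top (68 mm outside diameter, 59 inside, 14 tall; grip it across the outside) on three thin legs (8 mm) splaying to rubber feet (15 mm) centred 52 mm from the axis, at 0, 120 and 240 degrees from its +x. Clear radius between the legs 38 mm at 68 mm height. Origin: on the axis, level with the underside of the feet; z up.
- cup_rest: Fixed black plastic storage stand, round, 84 mm diameter at its foot and 74 mm above, 70 mm high, in whose 59 mm bore the flow cup hangs at the start. Origin: centre of its underside; z up.
- flow_cup: Loose aluminium cup, 200 g, 80 mm high: nozzle 12 mm wide; cone; body 54 mm wide from 28 to 64 mm; collar 66 mm wide from 64 to 80; open 48 mm mouth. Starts upright in the cup rest, on its collar. Origin: nozzle tip, 80 mm below the flat rim; z up. In the tripod it hangs coaxial, 2.5 mm play, origin 96 mm above the tripod's. Grip the collar: fingers below it meet the ring or rest.
- glass_plate: Loose plate of greenish clear glass, 80 mm (its x) by 68 mm (its y) and 6 mm thick, about 80 g, lying flat on the bench. Origin: centre of its underside; z up. It goes with its underside on the cup's flat rim, any way round.
- tall_beaker: Loose open beaker of white plastic, the tall one: 50 mm diameter, 108 mm high. It is not used and must stay where it is. Origin: centre of its underside; z up.
- blue_bottle: Loose square ink bottle, dark blue with a round white cap, 70 x 70 mm, 118 mm high. A bystander. Origin: centre of its underside.
Things that resemble listed ones, but are neither listed nor needed, are in the scene too. What is shaped like the flow_cup but purple or red is not meant.

How it is judged:
On the way, in this order (a step that is already met when the one before it is completed fails the run):
1. the short beaker stands in the middle of the tray, let go (horizontal distance between short_beaker and drip_tray below 0.015 m and z of short_beaker in the frame of drip_tray below 0.008 m and angle between short_beaker's own z axis and vertical below 0.06 rad and contact force between the fingers and short_beaker below 0.3 N), for 0.2 s.
2. the tripod stands on the tray over the beaker, let go (all of step 1 and horizontal distance between tripod and short_beaker below 0.012 m and z of tripod in the frame of drip_tray below 0.007 m and angle between tripod's own z axis and vertical below 0.04 rad and contact force between the fingers and tripod below 0.3 N), for 0.2 s.
3. the flow cup hangs in the tripod's ring, collar down, let go (all of step 2 and horizontal distance between flow_cup and tripod below 0.006 m and z of flow_cup in the frame of tripod between 0.093 and 0.099 m and angle between flow_cup's own z axis and vertical below 0.06 rad and contact force between the fingers and flow_cup below 0.3 N), for 0.2 s.
4. the glass plate lies flat and centred on the cup, let go (all of step 3 and horizontal distance between glass_plate and flow_cup below 0.01 m and z of glass_plate in the frame of flow_cup between 0.076 and 0.084 m and angle between glass_plate's own z axis and vertical below 0.06 rad and contact force between the fingers and glass_plate below 0.3 N), for 0.2 s.
At the end, for the whole second after the job is handed in: Upright and released, at rest: short beaker on the tray floor within 15 mm of its centre; tripod on the tray floor, axis within 12 mm of the beaker's; flow cup in the ring, collar down within 3 mm and at most 6 mm off axis; glass plate flat on the cup's rim, within 10 mm of centred (all of step 4 and linear speed of each of short_beaker, tripod, flow_cup, glass_plate below 0.02 m/s); the robot touches nothing.
It fails at once if the tall beaker or the blue ink bottle is moved by more than 15 mm (distance of any of tall_beaker, blue_bottle from where it was at the start of the episode above 0.015 m).
It fails at once if a piece is dropped: it falls, out of the fingers, at over 0.5 m/s (about 13 mm of free fall) ((linear speed of short_beaker above 0.5 m/s and contact force between the fingers and short_beaker below 0.05 N) or (linear speed of tripod above 0.5 m/s and contact force between the fingers and tripod below 0.05 N) or (linear speed of flow_cup above 0.5 m/s and contact force between the fingers and flow_cup below 0.05 N) or (linear speed of glass_plate above 0.5 m/s and contact force between the fingers and glass_plate below 0.05 N)).
It also fails if it takes over 115 s, if anything falls off the work surface, if the arm or the gripper's body presses on something with over 40 N, if the wrist force passes 120 N, or if a joint passes its speed limit or range.

## Robot

A 7-joint arm with a two-finger parallel gripper is mounted at the origin on the work surface. World frame = base frame: x ahead of the robot, y to its left, z up, the work surface at z = 0. Lengths are in m, angles in rad, forces in N, time in s.
With the tool pointing down it reaches from about 0.4 to 0.85 m from the base axis. Payload 4.5 kg.
Tool frame: the origin (TCP) lies between the finger pads; the fingertips stand 25 mm ahead of it and the grasp point (between the pads) lies 6 mm ahead of it; z points along the fingers, y is the line along which they close (so a half turn about z gives the same grasp; the last joint's range is limited). The gripper opens to 85 mm and grips with 20 to 120 N. Pads are 22 mm wide; open, the fingers measure 114 mm over their backs; the gripper's body (76 mm by 85 mm) begins 54 mm behind the grasp point. The pads swing forward as they close: fully open they stand 13 mm farther back than shut.
Start: joints at [-1.237, 0.689, -0.195, 1.565, 0.157, 0.902, -0.215], TCP at [0.185, 0.597, 0.256] pointing down, gripper open.
Joint ranges: [-3.01, 3.01], [-0.46, 2.08], [-1.47, 1.51], [0.13, 2.56], [-1, 4.14], [0.04, 2.09], [-2.66, 2.66]. Speed limits (rad/s): [2.57, 2.57, 3.14, 3.14, 3.14, 3.14, 3.14].

## Interface

Orientations are given as a rotation vector (axis times angle).
In Python, from station import get_state, snapshot, camera_info, finish_job, outline_of gives the robot as it stands. The module is installed in compiled form; this text tells all that it offers.
- The arm moves only by the tool play_rows, never from a script. Its argument "plan" is a list of rows, each an object of numbers: "x", "y", "z": the shift along the tool's x, y, z in mm; "rx", "ry", "rz": the turn, a rotation vector about the tool's x, y, z in degrees. In form: [{"x": .., "y": .., "z": .., "rx": .., "ry": .., "rz": ..}, ...]. A call has 1 to 12 rows; each row shifts and turns the commanded pose from where the row before left it, along the tool's axes as they then stand; what a row does not reach is not made up. A row lasts 1/10 s, in which the tool goes at most 50 mm and 8.59 degrees, less where a joint would pass 70% of its speed; a pose out of reach is approached as far as the arm can. A call with a gripper value outside its range is refused whole. "jaw" is the closure, from 0 (fully open) to 1 (shut), set as the call begins (left out, the last holds). The fingers move at their own pace and stop on an object; "force" is the grip in N (left out, the last holds). Time passes only in rows, so rows that do not move let the fingers close. It gives the time, the measured TCP pose, the force, the opening and the grip force at its end, in the units of the state.
- get_state(): the state, without advancing time (a new reading comes with each control period).
- snapshot(name): name is "side" or "top" or "wrist"; returns the picture (420x560x3 uint8, red, green, blue); there is no depth.
- camera_info(name): a dict with "intrinsics" (3x3 intrinsics, pixels), "xyz" and "orientation" of the camera in the world. Camera axes: x right, y up, looking along -z (the intrinsics and any distortion apply to the point x, -y, -z); pixel columns grow to the right and rows downward; lengths in m; the calibration is good to about 2 mm. A picture is of the moment at which its call begins: read the wrist's pose just before it. camera_info takes no time and is no camera call; for the wrist camera it gives the pose at the moment of the call.
- finish_job(): hands the job in; it is judged then, once.
Trained networks look in the newest picture that a camera, given by its name, has taken for a name from the list of things; names that differ only in an ending like _2 or _b are one class to them, and where a whole thing is asked for, a point or a joint stands for the part that bears it (a point fixed in the world has none). Each returns a list of dicts, best first, with "conf" (0 to 1); they miss things now and then, are a little off and sometimes report something else, mostly with a low value. They report only what shows in the picture. A call takes as long as a camera call. They do not tell look-alikes from the thing itself.
- outline_of(camera, name): "mask" (420x560 bool, what is visible of it) and "rect" ([left, top, right, bottom] in pixels, round what is visible of it).
The state is a dict: "t": time; "joints": joint angles; "qd": joint speeds; "effort": joint torques, N m; "eef_pos": TCP position; "orientation": TCP orientation; "wrist_force": force on the tool from outside, world axes, zero at the start; "ft_torque": the same for the moment, N m; "finger_gap": finger opening in m; "grasp_force": force on a finger pad.
Only numpy, scipy, OpenCV 4.12 (cv2) and the standard library are available. Lean on these libraries where they do the work, as an engineer would, in place of code of your own. Each camera call takes 0.05 s, during which the arm holds its last target. There are 200 camera calls.

## Working session

There is one attempt and no reset: what is moved stays moved. The work goes in short steps, Python scripts to look and compute and a tool call to move; the robot and the scene stay as the last step left them, time stands still between calls to the robot, and variables do not carry over. Pictures are saved under pics/ and viewed, at most 14 in all, crops included, and the job is handed in when it is done.

Besides the shell and the picture viewer there is one more tool, called by a JSON object that holds its "method" and its "body". play_rows: Moves the arm, as the interface text tells. Its arguments: {"type":"object","properties":{"plan":{"type":"array"},"jaw":{"type":"number"},"force":{"type":"number"}},"required":["plan"]}

```bash
mkdir -p pics; ls; python3 - <<'E'
from station import *
import cv2,numpy as np
s=get_state();print({k:np.round(v,3).tolist() for k,v in s.items()})
for n in("top","side","wrist"):
    c=camera_info(n);print(n,{k:np.round(v,4).tolist() for k,v in c.items()})
    im=snapshot(n);cv2.imwrite(f"pics/{n}0.png",im[:,:,::-1])
E
```

```text
pics
{'t': 0.0, 'joints': [-1.237, 0.69, -0.195, 1.566, 0.157, 0.902, -0.215], 'qd': [0.001, 0.0, -0.0, -0.001, 0.001, -0.002, -0.0], 'effort': [-0.002, -53.962, -1.267, -15.855, 0.009, 0.009, -0.0], 'eef_pos': [0.184, 0.597, 0.255], 'orientation': [-0.469, -3.106, 0.003], 'wrist_force': [0.045, 0.724, 0.465], 'ft_torque': [0.05, -0.025, -0.032], 'grasp_force': 0.0, 'finger_gap': 0.085}
top {'intrinsics': [[496.8186, 0.0, 283.6873], [0.0, 496.8186, 209.3461], [0.0, 0.0, 1.0]], 'xyz': [0.3575, 0.0016, 1.4237], 'orientation': [0.0839, -0.0958, -1.5793]}
side {'intrinsics': [[512.4827, 0.0, 277.5018], [0.0, 512.4827, 211.0788], [0.0, 0.0, 1.0]], 'xyz': [0.1766, -1.172, 1.0118], 'orientation': [0.8832, -0.1287, -0.2467]}
wrist {'intrinsics': [[289.6639, 0.0, 282.116], [0.0, 289.6639, 211.11], [0.0, 0.0, 1.0]], 'xyz': [0.1106, 0.6195, 0.3712], 'orientation': [-0.2628, -0.1922, 1.2609]}
```

View pics/top0.png

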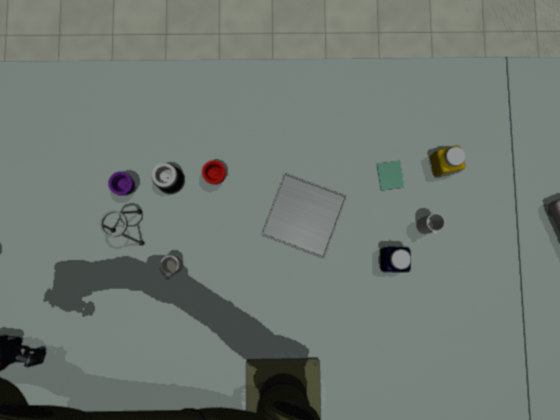

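View pics/side0.png

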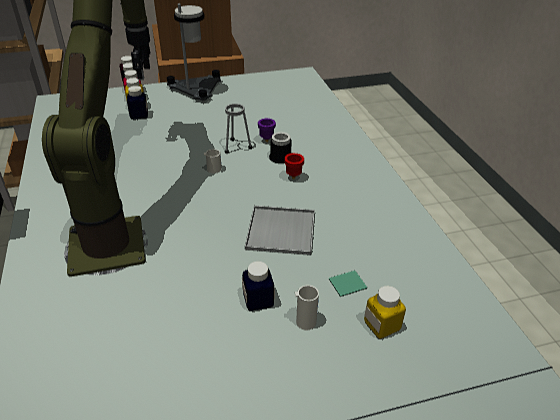

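Top view: tray (305,215), tripod (122,225), short beaker (170,264), plate (390,176), tall beaker (430,223) and blue bottle (396,260). Three things could be the flow cup: purple (121,183), red (213,172), and grey-white hanging in a black stand (165,175). The last one fits (aluminium, in the black rest). I'll fit the poses and crop that one to confirm.

```bash
cat > h.py <<'E'
from station import *
import cv2,numpy as np
from scipy.spatial.transform import Rotation as R
from scipy.optimize import minimize
def cyl(r,z0,z1,n=24):
    a=np.arange(n)*2*np.pi/n
    return np.vstack([np.c_[r*np.cos(a),r*np.sin(a),0*a+z] for z in(z0,z1)])
def box(a,b,z0,z1): return np.array([[x,y,z] for x in(-a/2,a/2) for y in(-b/2,b/2) for z in(z0,z1)])
def leg(d,ax=1):
    c,s=np.cos(d),np.sin(d); q=cyl(.004,0,0,8)
    return np.vstack([q+[.052*c,.052*s,.006],q+[.030*c,.030*s,.15]])
def foot(d): return cyl(.0075,0,.01,10)+[.052*np.cos(d),.052*np.sin(d),0]
L=[0,2*np.pi/3,4*np.pi/3]
M={'drip_tray':[box(.19,.19,0,.014)],'short_beaker':[cyl(.025,0,.068)],'tall_beaker':[cyl(.025,0,.108)],
 'blue_bottle':[box(.07,.07,0,.09),cyl(.02,.09,.118)],'glass_plate':[box(.08,.068,0,.006)],
 'cup_rest':[cyl(.042,0,.01),cyl(.037,0,.07)],'flow_cup':[cyl(.033,.064,.08)],
 'tripod':[cyl(.034,.146,.16)]+[leg(d) for d in L]+[foot(d) for d in L]}
HOLE={'tripod':(.0295,.146,.16)}
def proj(c,P):
    p=R.from_rotvec(c['orientation']).inv().apply(P-np.array(c['xyz'])); p=p*[1,-1,-1]
    q=p@np.array(c['intrinsics']).T; return q[:,:2]/q[:,2:]
def unproj(c,uv,z):
    d=np.linalg.inv(c['intrinsics'])@[uv[0],uv[1],1]; d=R.from_rotvec(c['orientation']).apply(d*[1,-1,-1])
    o=np.array(c['xyz']); return o+d*(z-o[2])/d[2]
S=4
def ren(c,name,p,z=0.):
    T=lambda P:proj(c,R.from_euler('z',p[2]).apply(P)+[p[0],p[1],z])
    m=np.zeros((420*S,560*S),np.uint8)
    for i,P in enumerate(M[name]):
        h=cv2.convexHull(((T(P)+.5)*S-.5).astype(np.float32)); t=np.zeros_like(m)
        cv2.fillConvexPoly(t,np.round(h).astype(int),1)
        if i==0 and name in HOLE:
            r,a,b=HOLE[name];k=[]
            for zz in(a,b):
                s=np.zeros_like(m);cv2.fillConvexPoly(s,np.round((T(cyl(r,zz,zz))+.5)*S-.5).astype(int)[:24],1);k.append(s)
            t[(k[0]&k[1])>0]=0
        m|=t
    return cv2.resize(m.astype(np.float32),(560,420),interpolation=cv2.INTER_AREA)
def fit(name,masks,p0,z=0.,yaw=True):
    def f(q):
        p=[q[0]/100,q[1]/100,q[2]/5 if yaw else 0]
        return sum(1-np.minimum(a:=ren(c,name,p,z),m).sum()/np.maximum(a,m).sum() for c,m in masks)/len(masks)
    q0=[p0[0]*100,p0[1]*100,p0[2]*5]
    if not yaw: f2=lambda q:f([q[0],q[1],0]); q0=q0[:2]
    else: f2=f
    r=minimize(f2,q0,method='Nelder-Mead',options=dict(initial_simplex=[q0]+[np.array(q0)+.8*e for e in np.eye(len(q0))],maxfev=120,xatol=.01,fatol=1e-4))
    q=list(r.x)+[0]*(3-len(r.x)); return np.array([q[0]/100,q[1]/100,q[2]/5]),r.fun
E
cat > a.py <<'E'
from h import *
import pickle
C={n:camera_info(n) for n in('top','side')};mk={}
for n in C:
    im=snapshot(n)
    for o in M:
        r=outline_of(n,o); mk[n,o]=r
        print(n,o,[(round(d['conf'],2),np.round(d['rect']).astype(int).tolist()) for d in r[:4]])
pickle.dump((C,mk),open('mk.pkl','wb'))
a=cv2.imread('pics/top0.png')[130:290,80:240];cv2.imwrite('pics/crop0.png',cv2.resize(a,None,fx=3.7,fy=3.7,interpolation=cv2.INTER_CUBIC))
E
python3 a.py
```

```text
top drip_tray [(0.89, [256, 172, 344, 258])]
top short_beaker [(0.77, [161, 255, 186, 275])]
top tall_beaker [(0.74, [416, 212, 443, 234])]
top blue_bottle [(0.6, [381, 243, 413, 274])]
top glass_plate [(0.71, [375, 160, 404, 189])]
top cup_rest [(0.57, [160, 168, 186, 194])]
top flow_cup [(0.79, [151, 162, 177, 190]), (0.76, [200, 158, 226, 186]), (0.75, [110, 168, 135, 194])]
top tripod [(0.96, [99, 211, 143, 245])]
side drip_tray [(0.66, [205, 150, 221, 173]), (0.6, [243, 208, 315, 256])]
side short_beaker [(0.66, [203, 150, 221, 175])]
side tall_beaker [(0.94, [298, 287, 322, 328]), (0.71, [331, 271, 365, 296])]
side blue_bottle [(0.75, [244, 262, 277, 311]), (0.44, [205, 149, 219, 173]), (0.44, [226, 102, 251, 156])]
side glass_plate [(0.85, [332, 271, 365, 297])]
side cup_rest [(0.57, [269, 144, 291, 162])]
side flow_cup [(0.67, [272, 134, 291, 146]), (0.6, [282, 154, 306, 181]), (0.51, [257, 119, 275, 144])]
side tripod [(0.85, [224, 103, 250, 155]), (0.74, [203, 150, 220, 175])]
```

View pics/crop0.png

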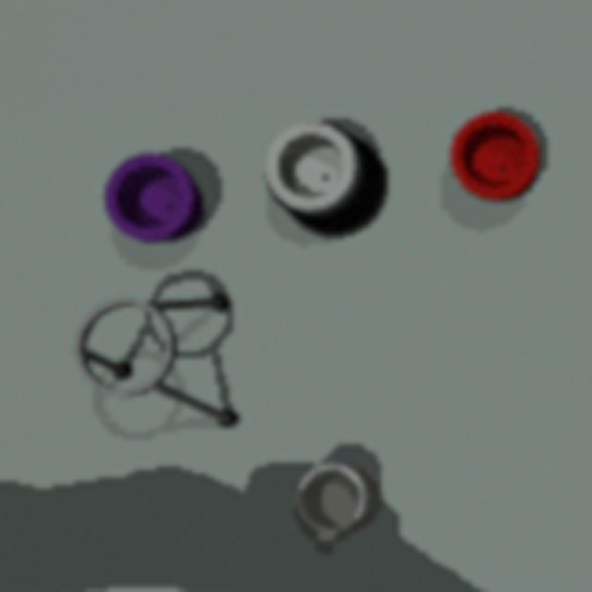

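The crop shows the grey aluminium cup in the black stand at crop (312,167), which is top (164,175). That is the one meant. The tripod's ring is at crop (127,347), with feet at (124,370), (221,301) and (231,417). The short beaker is at (333,497), with its spout towards (322,540).

```bash
cat > b.py <<'E'
from h import *
import pickle
C,mk=pickle.load(open('mk.pkl','rb'))
t=C['top']
for p in [(113.5,230),(139.7,211.3),(142.4,242.7)]: print('foot',np.round(unproj(t,p,.005),3))
print('ring',np.round(unproj(t,(114.3,223.8),.16),3),'cuprim',np.round(unproj(t,(164.3,175.1),.086),3))
side={'drip_tray':1}
zs={'flow_cup':.006}
for o in M:
    for cams in (['top'],['side'],['top','side']):
        ms=[(C[n],mk[n,o][side.get(o,0) if n=='side' else 0]['mask'].astype(np.float32)) for n in cams]
        if cams[0]=='top': 
            m=ms[0][1]; v,u=np.nonzero(m); zc=M[o][0][:,2].max()*.6+zs.get(o,0); g=unproj(t,(u.mean(),v.mean()),zc)
        best=None
        yaws={'drip_tray':[0,.3,-.3],'tripod':[.2,.9,1.5],'glass_plate':[0,.3,-.3],'blue_bottle':[0,.3]}.get(o,[0])
        for y in yaws:
            r=fit(o,ms,[g[0],g[1],y],zs.get(o,0),o in('drip_tray','tripod','glass_plate','blue_bottle'))
            if best is None or r[1]<best[1]: best=r
        print(o,cams,np.round(best[0],4),round(best[1],3))
E
python3 b.py
```

```text
foot [0.466 0.476 0.005]
foot [0.519 0.403 0.005]
foot [0.429 0.393 0.005]
ring [0.47  0.423 0.16 ] cuprim [0.608 0.315 0.086]
drip_tray ['top'] [ 0.5029 -0.0667 -0.3728] 0.024
drip_tray ['side'] [ 0.5028 -0.064  -0.3756] 0.026
drip_tray ['top', 'side'] [ 0.5028 -0.0656 -0.3762] 0.029
short_beaker ['top'] [0.3659 0.3023 0.    ] 0.069
short_beaker ['side'] [0.3645 0.3077 0.    ] 0.07
short_beaker ['top', 'side'] [0.3649 0.3036 0.    ] 0.098
tall_beaker ['top'] [ 0.4706 -0.4133  0.    ] 0.062
tall_beaker ['side'] [ 0.4691 -0.4101  0.    ] 0.079
tall_beaker ['top', 'side'] [ 0.4697 -0.4117  0.    ] 0.088
blue_bottle ['top'] [ 0.3727 -0.315  -0.0724] 0.078
blue_bottle ['side'] [ 0.3727 -0.3054 -0.0625] 0.113
blue_bottle ['top', 'side'] [ 0.372  -0.3142 -0.0728] 0.113
glass_plate ['top'] [ 0.6174 -0.3187  0.1065] 0.046
glass_plate ['side'] [ 0.6157 -0.3153  0.1186] 0.068
glass_plate ['top', 'side'] [ 0.617  -0.318   0.0971] 0.073
cup_rest ['top'] [0.6086 0.315  0.    ] 0.639
cup_rest ['side'] [0.609  0.3224 0.    ] 0.487
cup_rest ['top', 'side'] [0.6094 0.3155 0.    ] 0.565
flow_cup ['top'] [0.6103 0.3182 0.    ] 0.086
flow_cup ['side'] [0.6106 0.3242 0.    ] 0.069
flow_cup ['top', 'side'] [0.6106 0.3196 0.    ] 0.11
tripod ['top'] [0.4711 0.4277 1.6727] 0.238
tripod ['side'] [0.4698 0.4344 1.685 ] 0.363
tripod ['top', 'side'] [0.47  0.428 1.699] 0.345
```

```bash
cat > go.py <<'E'
import sys
from h import *
# go.py x y z yaw(deg of tool y axis in world) : remaining rz turn and shift in tool axes AFTER the turn
def go(x,y,z,yaw=None):
    s=get_state();r=R.from_rotvec(s['orientation']);X=r.as_matrix()
    cur=np.degrees(np.arctan2(X[1,1],X[0,1]))
    if yaw is None: yaw=cur
    yaw=cur+(yaw-cur+90)%180-90
    a=np.radians(yaw);Y=np.array([np.cos(a),np.sin(a),0]);Z=np.array([0,0,-1.]);T=np.c_[np.cross(Y,Z),Y,Z]
    rv=np.degrees((r.inv()*R.from_matrix(T)).as_rotvec())
    d=T.T@(np.array([x,y,z])-s['eef_pos'])*1000
    print('t',round(s['t'],1),'pos',np.round(s['eef_pos'],4),'yaw',round(cur,1),'J7',round(s['joints'][6],2),'turn',np.round(rv,1),'then shift',np.round(d,1),'|now-axes',np.round(X.T@(np.array([x,y,z])-s['eef_pos'])*1000,1))
    return T
if __name__=='__main__': go(*map(float,sys.argv[1:]))
E
python3 go.py .365 .304 .2 90;python3 go.py .365 .304 .055 53
```

```text
t 1.1 pos [0.1846 0.5972 0.2563] yaw 72.8 J7 -0.22 turn [  0.    0.  -17.2] then shift [-180.4 -293.2   56.3] |now-axes [-259.  -226.8   56.3]
t 1.1 pos [0.1846 0.5972 0.2563] yaw 72.8 J7 -0.22 turn [ 0.  -0.  19.8] then shift [-320.5 -125.5  201.3] |now-axes [-259.  -226.8  201.3]
```

{"method": "play_rows", "body": {"plan": [{"x": -26, "y": -22.7}, {"x": -26, "y": -22.7}, {"x": -26, "y": -22.7}, {"x": -26, "y": -22.7}, {"x": -26, "y": -22.7}, {"x": -26, "y": -22.7, "z": 10}, {"x": -26, "y": -22.7, "z": 10}, {"x": -26, "y": -22.7, "z": 10}, {"x": -26, "y": -22.7, "z": 10}, {"x": -25, "y": -22.7, "z": 15}, {}, {}], "jaw": 0, "force": 30}}

```text
schema error: expected keys x, y, z, rx, ry, rz
```

```bash
python3 go.py .365 .304 .055; python3 - <<'E'
from h import *
c=camera_info('wrist');im=snapshot('wrist');
r=outline_of('wrist','short_beaker');print([(round(d['conf'],2),np.round(d['rect'])) for d in r])
im=im.copy()
for P in([.365,.304,.068],[.365,.304,0]):
    for q in proj(c,cyl(.025,0,0)[:24]+P): cv2.circle(im,tuple(np.round(q).astype(int)),1,(255,0,0),-1)
cv2.imwrite('pics/w1.png',im[:,:,::-1])
if r: print(fit('short_beaker',[(c,r[0]['mask'].astype(np.float32))],[.365,.304,0],0,False))
E
```

```text
t 1.1 pos [0.1846 0.5972 0.2563] yaw 72.8 J7 -0.22 turn [ 0. -0.  0.] then shift [-259.  -226.8  201.3] |now-axes [-259.  -226.8  201.3]
[(0.81, array([105., 379., 131., 393.]))]
(array([0.38734375, 0.3019375 , 0.        ]), np.float64(0.8489431142807007))
```

View pics/w1.png

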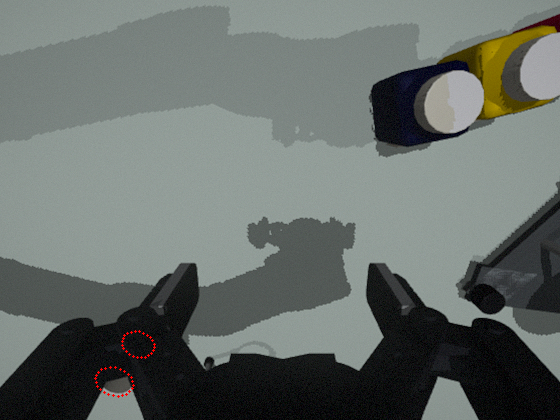

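The move was refused because every key is required, so the wrist view still shows the start: fingers at (185,290) and (380,290), bottles at (430,100). I'll resend with all keys.

{"method": "play_rows", "body": {"plan": [{"x": -26, "y": -22.7, "z": 0, "rx": 0, "ry": 0, "rz": 0}, {"x": -26, "y": -22.7, "z": 0, "rx": 0, "ry": 0, "rz": 0}, {"x": -26, "y": -22.7, "z": 0, "rx": 0, "ry": 0, "rz": 0}, {"x": -26, "y": -22.7, "z": 0, "rx": 0, "ry": 0, "rz": 0}, {"x": -26, "y": -22.7, "z": 0, "rx": 0, "ry": 0, "rz": 0}, {"x": -26, "y": -22.7, "z": 10, "rx": 0, "ry": 0, "rz": 0}, {"x": -26, "y": -22.7, "z": 10, "rx": 0, "ry": 0, "rz": 0}, {"x": -26, "y": -22.7, "z": 10, "rx": 0, "ry": 0, "rz": 0}, {"x": -26, "y": -22.7, "z": 10, "rx": 0, "ry": 0, "rz": 0}, {"x": -25, "y": -22.5, "z": 15, "rx": 0, "ry": 0, "rz": 0}, {"x": 0, "y": 0, "z": 0, "rx": 0, "ry": 0, "rz": 0}, {"x": 0, "y": 0, "z": 0, "rx": 0, "ry": 0, "rz": 0}], "jaw": 0, "force": 30}}

```text
t: 2.35
eef_pos: [0.3654, 0.3037, 0.2012]
orientation: [-0.472, -3.106, -0.0]
wrist_force: [0.4, -0.3, 0.2]
finger_gap: 0.0852
grasp_force: 0.0
```

```bash
python3 go.py .365 .304 .055; python3 - <<'E'
from h import *
c=camera_info('wrist');im=snapshot('wrist');
r=outline_of('wrist','short_beaker');print([(round(d['conf'],2),np.round(d['rect'])) for d in r])
im=im.copy()
for P in([.365,.304,.068],[.365,.304,0]):
    for q in proj(c,cyl(.025,0,0)[:24]+P): cv2.circle(im,tuple(np.round(q).astype(int)),1,(255,0,0),-1)
cv2.imwrite('pics/w2.png',im[:,:,::-1])
E
```

```text
t 2.4 pos [0.3654 0.3037 0.2012] yaw 72.7 J7 0.23 turn [ 0. -0.  0.] then shift [  0.5   0.2 146.2] |now-axes [  0.5   0.2 146.2]
[(0.6, array([260., 170., 309., 233.]))]
```

View pics/w2.png

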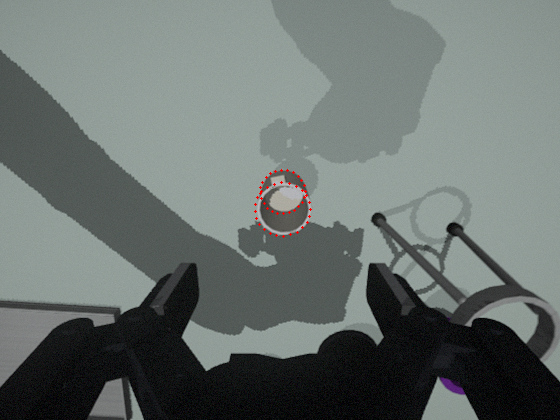

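The wrist view has the beaker rim at (283,208), right on the predicted red circle. Descend and grip.

{"method": "play_rows", "body": {"plan": [{"x": 0, "y": 0, "z": 25, "rx": 0, "ry": 0, "rz": 0}, {"x": 0, "y": 0, "z": 30, "rx": 0, "ry": 0, "rz": 0}, {"x": 0, "y": 0, "z": 30, "rx": 0, "ry": 0, "rz": 0}, {"x": 0, "y": 0, "z": 30, "rx": 0, "ry": 0, "rz": 0}, {"x": 0, "y": 0, "z": 20, "rx": 0, "ry": 0, "rz": 0}, {"x": 0, "y": 0, "z": 11, "rx": 0, "ry": 0, "rz": 0}, {"x": 0, "y": 0, "z": 0, "rx": 0, "ry": 0, "rz": 0}]}}

```text
t: 3.15
eef_pos: [0.3642, 0.305, 0.0545]
orientation: [-0.466, -3.106, 0.001]
wrist_force: [0.4, 0.4, 0.5]
finger_gap: 0.0855
grasp_force: 0.0
```

{"method": "play_rows", "body": {"plan": [{"x": 0, "y": 0, "z": 0, "rx": 0, "ry": 0, "rz": 0}, {"x": 0, "y": 0, "z": 0, "rx": 0, "ry": 0, "rz": 0}, {"x": 0, "y": 0, "z": 0, "rx": 0, "ry": 0, "rz": 0}, {"x": 0, "y": 0, "z": 0, "rx": 0, "ry": 0, "rz": 0}, {"x": 0, "y": 0, "z": 0, "rx": 0, "ry": 0, "rz": 0}, {"x": 0, "y": 0, "z": 0, "rx": 0, "ry": 0, "rz": 0}, {"x": 0, "y": 0, "z": 0, "rx": 0, "ry": 0, "rz": 0}], "jaw": 0.7}}

```text
t: 3.85
eef_pos: [0.3656, 0.3046, 0.0565]
orientation: [0.469, 3.105, 0.003]
wrist_force: [-0.3, 0.7, 5.5]
finger_gap: 0.0491
grasp_force: 30.5
```

{"method": "play_rows", "body": {"plan": [{"x": 0, "y": 0, "z": -10, "rx": 0, "ry": 0, "rz": 0}, {"x": 0, "y": 0, "z": -20, "rx": 0, "ry": 0, "rz": 0}, {"x": 0, "y": 0, "z": -20, "rx": 0, "ry": 0, "rz": 0}, {"x": 0, "y": 0, "z": -10, "rx": 0, "ry": 0, "rz": 0}, {"x": 0, "y": 0, "z": 0, "rx": 0, "ry": 0, "rz": 0}]}}

```text
t: 4.35
eef_pos: [0.3658, 0.3044, 0.1169]
orientation: [0.47, 3.104, 0.004]
wrist_force: [0.2, -0.7, -0.5]
finger_gap: 0.0494
grasp_force: 31.4
```

```bash
python3 go.py .503 -.0655 .08
```

```text
t 4.3 pos [0.3658 0.3044 0.1169] yaw 72.8 J7 0.16 turn [ 0.2  0.1 -0. ] then shift [-240.5 -312.8   36.9] |now-axes [-240.5 -312.9   36.3]
```

{"method": "play_rows", "body": {"plan": [{"x": -12, "y": -16, "z": 0, "rx": 0, "ry": 0, "rz": 0}, {"x": -21, "y": -27, "z": 0, "rx": 0, "ry": 0, "rz": 0}, {"x": -21, "y": -27, "z": 0, "rx": 0, "ry": 0, "rz": 0}, {"x": -21, "y": -27, "z": 0, "rx": 0, "ry": 0, "rz": 0}, {"x": -21, "y": -27, "z": 0, "rx": 0, "ry": 0, "rz": 0}, {"x": -21, "y": -27, "z": 0, "rx": 0, "ry": 0, "rz": 0}, {"x": -21, "y": -27, "z": 0, "rx": 0, "ry": 0, "rz": 0}, {"x": -21, "y": -27, "z": 0, "rx": 0, "ry": 0, "rz": 0}, {"x": -21, "y": -27, "z": 0, "rx": 0, "ry": 0, "rz": 0}, {"x": -21, "y": -27, "z": 0, "rx": 0, "ry": 0, "rz": 0}, {"x": -21, "y": -27, "z": 0, "rx": 0, "ry": 0, "rz": 0}, {"x": -18.5, "y": -27, "z": 0, "rx": 0, "ry": 0, "rz": 0}]}}

```text
t: 5.55
eef_pos: [0.5025, -0.0676, 0.1145]
orientation: [-0.47, -3.105, -0.0]
wrist_force: [1.0, -0.2, -0.2]
finger_gap: 0.0491
grasp_force: 31.4
```

{"method": "play_rows", "body": {"plan": [{"x": 0, "y": 0, "z": 10, "rx": 0, "ry": 0, "rz": 0}, {"x": 0, "y": 0, "z": 17, "rx": 0, "ry": 0, "rz": 0}, {"x": 0, "y": 0, "z": 10, "rx": 0, "ry": 0, "rz": 0}, {"x": 0, "y": 0, "z": 0, "rx": 0, "ry": 0, "rz": 0}, {"x": 0, "y": 0, "z": 0, "rx": 0, "ry": 0, "rz": 0}]}}

```text
t: 6.05
eef_pos: [0.5021, -0.0654, 0.078]
orientation: [-0.467, -3.106, -0.0]
wrist_force: [-0.2, 0.6, -1.7]
finger_gap: 0.049
grasp_force: 31.4
```

```bash
python3 go.py .503 -.0655 .0595;python3 - <<'E'
from h import *
for n in('top','side'):
    c=camera_info(n);im=snapshot(n)
    r=outline_of(n,'short_beaker');print([(round(d['conf'],2),np.round(d['rect'])) for d in r])
    t=outline_of(n,'drip_tray');print([(round(d['conf'],2),np.round(d['rect'])) for d in t])
    cv2.imwrite(f'pics/{n}3.png',im[:,:,::-1])
E
```

```text
t 6.0 pos [ 0.5021 -0.0654  0.078 ] yaw 72.9 J7 0.73 turn [-0.  -0.1 -0. ] then shift [-0.9  0.1 18.5] |now-axes [-1.   0.1 18.5]
[]
[(0.77, array([259., 174., 309., 250.]))]
[(0.69, array([271., 204., 289., 229.])), (0.46, array([227., 106., 252., 155.]))]
[(0.85, array([243., 206., 318., 257.]))]
```

{"method": "play_rows", "body": {"plan": [{"x": 0, "y": 0, "z": 8, "rx": 0, "ry": 0, "rz": 0}, {"x": 0, "y": 0, "z": 5, "rx": 0, "ry": 0, "rz": 0}, {"x": 0, "y": 0, "z": 2, "rx": 0, "ry": 0, "rz": 0}, {"x": 0, "y": 0, "z": 1, "rx": 0, "ry": 0, "rz": 0}, {"x": 0, "y": 0, "z": 1, "rx": 0, "ry": 0, "rz": 0}, {"x": 0, "y": 0, "z": 1, "rx": 0, "ry": 0, "rz": 0}, {"x": 0, "y": 0, "z": 0, "rx": 0, "ry": 0, "rz": 0}]}}

```text
t: 7.05
eef_pos: [0.5024, -0.0661, 0.0602]
orientation: [-0.469, -3.106, -0.0]
wrist_force: [-0.6, 1.1, -0.8]
finger_gap: 0.0491
grasp_force: 31.4
```

{"method": "play_rows", "body": {"plan": [{"x": 0, "y": 0, "z": 1, "rx": 0, "ry": 0, "rz": 0}, {"x": 0, "y": 0, "z": 1, "rx": 0, "ry": 0, "rz": 0}, {"x": 0, "y": 0, "z": 0, "rx": 0, "ry": 0, "rz": 0}]}}

```text
t: 7.35
eef_pos: [0.5025, -0.0661, 0.0595]
orientation: [0.469, 3.105, -0.0]
wrist_force: [-2.5, 0.1, 12.0]
finger_gap: 0.0492
grasp_force: 32.4
```

Contact (12 N). Release and back off.

{"method": "play_rows", "body": {"plan": [{"x": 0, "y": 0, "z": 0, "rx": 0, "ry": 0, "rz": 0}, {"x": 0, "y": 0, "z": 0, "rx": 0, "ry": 0, "rz": 0}, {"x": 0, "y": 0, "z": 0, "rx": 0, "ry": 0, "rz": 0}, {"x": 0, "y": 0, "z": 0, "rx": 0, "ry": 0, "rz": 0}, {"x": 0, "y": 0, "z": 0, "rx": 0, "ry": 0, "rz": 0}, {"x": 0, "y": 0, "z": -20, "rx": 0, "ry": 0, "rz": 0}, {"x": 0, "y": 0, "z": -40, "rx": 0, "ry": 0, "rz": 0}, {"x": 0, "y": 0, "z": -45, "rx": 0, "ry": 0, "rz": 0}, {"x": 0, "y": 0, "z": -45, "rx": 0, "ry": 0, "rz": 0}, {"x": 0, "y": 0, "z": -35, "rx": 0, "ry": 0, "rz": 0}], "jaw": 0}}

```text
t: 8.35
eef_pos: [0.5025, -0.066, 0.2457]
orientation: [0.469, 3.105, 0.001]
wrist_force: [0.7, -0.3, -0.5]
finger_gap: 0.0854
grasp_force: 0.0
```

```bash
python3 go.py .471 .425 .26 6; python3 - <<'E'
from h import *
c=camera_info('wrist');im=snapshot('wrist');r=outline_of('wrist','short_beaker')
print([(round(d['conf'],2),np.round(d['rect'])) for d in r])
if r: print('wrist',fit('short_beaker',[(c,r[0]['mask'].astype(np.float32))],[.503,-.0655,0],.003,False))
c=camera_info('side');snapshot('side');r=outline_of('side','short_beaker');print([(round(d['conf'],2),np.round(d['rect'])) for d in r])
if r: print('side',fit('short_beaker',[(c,r[0]['mask'].astype(np.float32))],[.503,-.0655,0],.003,False))
for P in([.503,-.066,.071],):
    for q in proj(camera_info('wrist'),cyl(.025,0,0)[:24]+P): cv2.circle(im,tuple(np.round(q).astype(int)),1,(255,0,0),-1)
cv2.imwrite('pics/w4.png',im[:,:,::-1])
E
```

```text
t 8.3 pos [ 0.5025 -0.066   0.2457] yaw 72.8 J7 0.91 turn [ 0.1  0.1 66.8] then shift [491.7  20.  -14.3] |now-axes [175.1 459.8 -14.2]
[(0.97, array([261., 166., 306., 221.]))]
wrist (array([ 0.50288316, -0.06540628,  0.        ]), np.float64(0.07164502143859863))
[(0.97, array([271., 207., 290., 238.]))]
side (array([ 0.50274739, -0.06433555,  0.        ]), np.float64(0.04355567693710327))
```

View pics/w4.png

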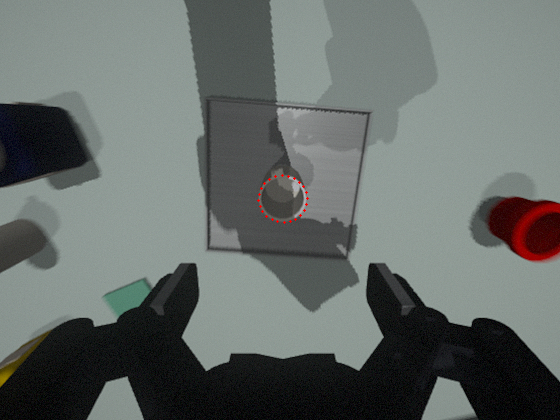

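The beaker stands at (283,198) in the wrist view, about 1 mm from the tray centre. For the tripod, finger line 66° is 30° clear of the legs.

```bash
python3 go.py .471 .426 .26 66
```

```text
t 8.6 pos [ 0.5024 -0.0664  0.2437] yaw 72.8 J7 0.9 turn [0.  0.1 6.8] then shift [229.  437.  -16.3] |now-axes [175.7 461.1 -16.5]
```

{"method": "play_rows", "body": {"plan": [{"x": 0, "y": 0, "z": -20, "rx": 0, "ry": 0, "rz": 6.8}, {"x": 21, "y": 40, "z": -5, "rx": 0, "ry": 0, "rz": 0}, {"x": 21, "y": 40, "z": 0, "rx": 0, "ry": 0, "rz": 0}, {"x": 21, "y": 40, "z": 0, "rx": 0, "ry": 0, "rz": 0}, {"x": 21, "y": 40, "z": 0, "rx": 0, "ry": 0, "rz": 0}, {"x": 21, "y": 40, "z": 0, "rx": 0, "ry": 0, "rz": 0}, {"x": 21, "y": 40, "z": 0, "rx": 0, "ry": 0, "rz": 0}, {"x": 21, "y": 40, "z": 0, "rx": 0, "ry": 0, "rz": 0}, {"x": 21, "y": 40, "z": 0, "rx": 0, "ry": 0, "rz": 0}, {"x": 21, "y": 40, "z": 0, "rx": 0, "ry": 0, "rz": 0}, {"x": 21, "y": 40, "z": 0, "rx": 0, "ry": 0, "rz": 0}, {"x": 19, "y": 37, "z": 0, "rx": 0, "ry": 0, "rz": 0}]}}

```text
t: 9.75
eef_pos: [0.4694, 0.4278, 0.2659]
orientation: [-0.65, -3.072, 0.005]
wrist_force: [0.8, -0.7, -0.2]
finger_gap: 0.0853
grasp_force: 0.0
```

```bash
python3 go.py .471 .425 .26 66; python3 - <<'E'
from h import *
c=camera_info('wrist');im=snapshot('wrist');r=outline_of('wrist','tripod')
print([(round(d['conf'],2),np.round(d['rect'])) for d in r])
if r: print('wrist',fit('tripod',[(c,r[0]['mask'].astype(np.float32))],[.471,.425,1.67]))
for rr in(.034,.0295):
    for q in proj(c,cyl(rr,0,0)[:24]+[.471,.425,.16]): cv2.circle(im,tuple(np.round(q).astype(int)),1,(255,0,0),-1)
cv2.imwrite('pics/w5.png',im[:,:,::-1])
E
```

```text
t 9.8 pos [0.4694 0.4278 0.2659] yaw 66.1 J7 0.07 turn [-0.2 -0.1  0.1] then shift [-2.6 -1.9  5.9] |now-axes [-2.6 -1.8  5.9]
[(0.61, array([243., 159., 326., 262.])), (0.3, array([  1., 314.,  20., 350.]))]
wrist (array([0.47011949, 0.42942313, 1.66912318]), np.float64(0.1562684178352356))
```

View pics/w5.png

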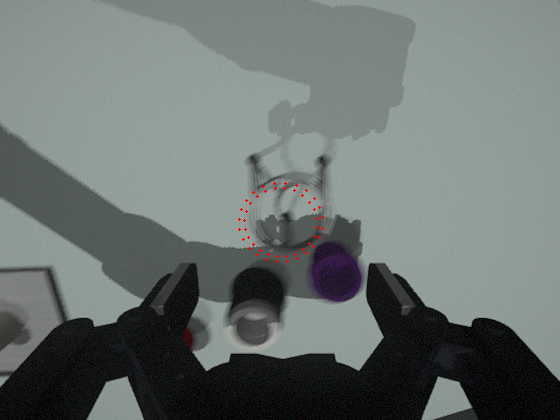

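The picture is blurred because the arm was still settling. The ring is near (290,210). Measure again.

{"method": "play_rows", "body": {"plan": [{"x": -1, "y": 0, "z": 0, "rx": 0, "ry": 0, "rz": 0}, {"x": 0, "y": 0, "z": 0, "rx": 0, "ry": 0, "rz": 0}, {"x": 0, "y": 0, "z": 0, "rx": 0, "ry": 0, "rz": 0}]}}

```text
t: 10.15
eef_pos: [0.4724, 0.4237, 0.2675]
orientation: [0.656, 3.072, -0.004]
wrist_force: [0.7, -0.4, 0.2]
finger_gap: 0.0852
grasp_force: 0.0
```

```bash
python3 - <<'E'
from h import *
c=camera_info('wrist');im=snapshot('wrist');r=outline_of('wrist','tripod')
p,e=fit('tripod',[(c,r[0]['mask'].astype(np.float32))],[.471,.427,1.67]);print(p,e)
for rr in(.034,.0295):
    for q in proj(c,cyl(rr,0,0)[:24]+[p[0],p[1],.16]): cv2.circle(im,tuple(np.round(q).astype(int)),0,(255,0,0),-1)
cv2.imwrite('pics/w6.png',cv2.resize(im[130:290,180:380,::-1],None,fx=3,fy=3))
import go;go.go(p[0],p[1],.158,66)
E
```

```text
[0.47013663 0.42934378 1.66647174] 0.15120720863342285
t 10.2 pos [0.4722 0.4244 0.2682] yaw 65.9 J7 0.07 turn [-0.   0.  -0.1] then shift [  3.9   3.6 110.2] |now-axes [  4.    3.7 110.1]
```

View pics/w6.png

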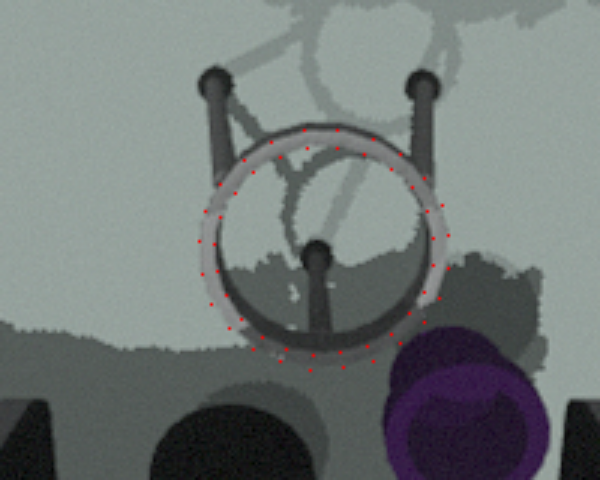

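The ring fit is good to about 1.5 mm; the true ring sits a little higher in the picture (centre about crop (324,245)). Going to (.469,.429,.156).

```bash
python3 go.py .469 .429 .156 66
```

```text
t 10.2 pos [0.4722 0.4244 0.2682] yaw 65.9 J7 0.07 turn [-0.   0.  -0.1] then shift [  4.8   2.9 112.2] |now-axes [  4.9   3.  112.1]
```

{"method": "play_rows", "body": {"plan": [{"x": 4.5, "y": 3, "z": 12, "rx": 0, "ry": 0, "rz": 0}, {"x": 0, "y": 0, "z": 20, "rx": 0, "ry": 0, "rz": 0}, {"x": 0, "y": 0, "z": 20, "rx": 0, "ry": 0, "rz": 0}, {"x": 0, "y": 0, "z": 20, "rx": 0, "ry": 0, "rz": 0}, {"x": 0, "y": 0, "z": 20, "rx": 0, "ry": 0, "rz": 0}, {"x": 0, "y": 0, "z": 15, "rx": 0, "ry": 0, "rz": 0}, {"x": 0, "y": 0, "z": 5, "rx": 0, "ry": 0, "rz": 0}, {"x": 0, "y": 0, "z": 0, "rx": 0, "ry": 0, "rz": 0}, {"x": 0, "y": 0, "z": 0, "rx": 0, "ry": 0, "rz": 0}]}}

```text
t: 11.15
eef_pos: [0.469, 0.4309, 0.157]
orientation: [0.652, 3.073, 0.002]
wrist_force: [-0.8, 0.7, 0.1]
finger_gap: 0.0854
grasp_force: 0.0
```

{"method": "play_rows", "body": {"plan": [{"x": 0, "y": 0, "z": 0, "rx": 0, "ry": 0, "rz": 0}, {"x": 0, "y": 0, "z": 0, "rx": 0, "ry": 0, "rz": 0}, {"x": 0, "y": 0, "z": 0, "rx": 0, "ry": 0, "rz": 0}, {"x": 0, "y": 0, "z": 0, "rx": 0, "ry": 0, "rz": 0}, {"x": 0, "y": 0, "z": 0, "rx": 0, "ry": 0, "rz": 0}, {"x": 0, "y": 0, "z": 0, "rx": 0, "ry": 0, "rz": 0}], "jaw": 0.6, "force": 50}}

```text
t: 11.75
eef_pos: [0.4693, 0.4307, 0.1579]
orientation: [0.653, 3.072, 0.002]
wrist_force: [-0.3, -2.2, 4.5]
finger_gap: 0.0655
grasp_force: 55.0
```

{"method": "play_rows", "body": {"plan": [{"x": 0, "y": 0, "z": -5, "rx": 0, "ry": 0, "rz": 0}, {"x": 0, "y": 0, "z": -15, "rx": 0, "ry": 0, "rz": 0}, {"x": 0, "y": 0, "z": -20, "rx": 0, "ry": 0, "rz": 0}, {"x": 0, "y": 0, "z": -25, "rx": 0, "ry": 0, "rz": 0}, {"x": 0, "y": 0, "z": -20, "rx": 0, "ry": 0, "rz": 0}, {"x": 0, "y": 0, "z": -10, "rx": 0, "ry": 0, "rz": 0}, {"x": 0, "y": 0, "z": 0, "rx": 0, "ry": 0, "rz": 0}, {"x": 0, "y": 0, "z": 0, "rx": 0, "ry": 0, "rz": 0}]}}

```text
t: 12.55
eef_pos: [0.4684, 0.4298, 0.2507]
orientation: [-0.652, -3.072, 0.002]
wrist_force: [0.1, -0.5, -4.6]
finger_gap: 0.0659
grasp_force: 57.1
```

```bash
python3 go.py .503 -.066 .256; python3 - <<'E'
from h import *
im=snapshot('side');cv2.imwrite('pics/s7.png',cv2.resize(im[30:200,150:350,::-1],None,fx=3,fy=3))
E
```

```text
t 12.6 pos [0.4684 0.4298 0.2507] yaw 66.0 J7 0.05 turn [-0.1 -0.  -0. ] then shift [-233.1 -439.    -5.3] |now-axes [-233.1 -439.    -4.8]
```

View pics/s7.png

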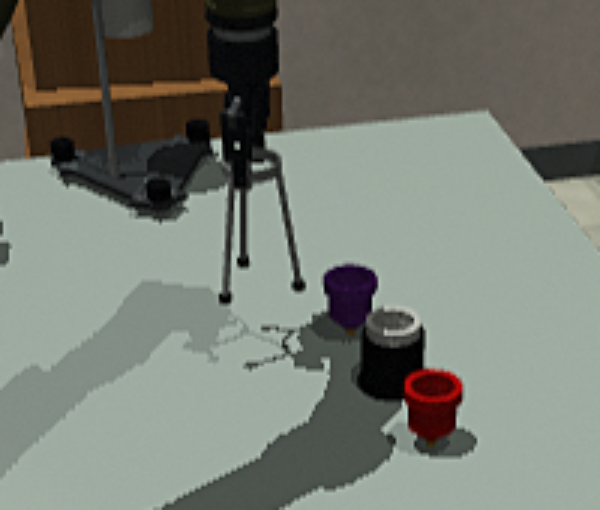

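The tripod is held upright; its feet at (225,297), (243,262) and (298,285) are clear of the bench. Carry it to the tray.

{"method": "play_rows", "body": {"plan": [{"x": -5, "y": -9, "z": -5, "rx": 0, "ry": 0, "rz": 0}, {"x": -12, "y": -22, "z": -5, "rx": 0, "ry": 0, "rz": 0}, {"x": -16, "y": -31, "z": 0, "rx": 0, "ry": 0, "rz": 0}, {"x": -16, "y": -31, "z": 0, "rx": 0, "ry": 0, "rz": 0}, {"x": -16, "y": -31, "z": 0, "rx": 0, "ry": 0, "rz": 0}, {"x": -16, "y": -31, "z": 0, "rx": 0, "ry": 0, "rz": 0}, {"x": -16, "y": -31, "z": 0, "rx": 0, "ry": 0, "rz": 0}, {"x": -16, "y": -31, "z": 0, "rx": 0, "ry": 0, "rz": 0}, {"x": -16, "y": -31, "z": 0, "rx": 0, "ry": 0, "rz": 0}, {"x": -16, "y": -31, "z": 0, "rx": 0, "ry": 0, "rz": 0}, {"x": -16, "y": -31, "z": 0, "rx": 0, "ry": 0, "rz": 0}, {"x": -16, "y": -31, "z": 0, "rx": 0, "ry": 0, "rz": 0}]}}

```text
t: 13.8
eef_pos: [0.4913, 0.0446, 0.2611]
orientation: [-0.653, -3.072, 0.001]
wrist_force: [1.5, 0.1, -3.5]
finger_gap: 0.0658
grasp_force: 57.3
```

{"method": "play_rows", "body": {"plan": [{"x": -16, "y": -31, "z": 0, "rx": 0, "ry": 0, "rz": 0}, {"x": -16, "y": -31, "z": 0, "rx": 0, "ry": 0, "rz": 0}, {"x": -14, "y": -24, "z": 0, "rx": 0, "ry": 0, "rz": 0}, {"x": -10, "y": -12, "z": 0, "rx": 0, "ry": 0, "rz": 0}, {"x": 0, "y": 0, "z": 0, "rx": 0, "ry": 0, "rz": 0}, {"x": 0, "y": 0, "z": 0, "rx": 0, "ry": 0, "rz": 0}, {"x": 0, "y": 0, "z": 0, "rx": 0, "ry": 0, "rz": 0}, {"x": 0, "y": 0, "z": 0, "rx": 0, "ry": 0, "rz": 0}]}}

```text
t: 14.6
eef_pos: [0.503, -0.064, 0.2613]
orientation: [-0.649, -3.074, -0.001]
wrist_force: [0.8, -0.0, -5.5]
finger_gap: 0.0657
grasp_force: 57.4
```

```bash
python3 - <<'E'
from h import *
import go
go.go(.503,-.066,.163)
s=get_state();z=s['eef_pos'][2]-.158
for n in('top','side'):
    c=camera_info(n);im=snapshot(n);r=outline_of(n,'tripod');print(n,[(round(d['conf'],2),np.round(d['rect'])) for d in r])
    if r: print(fit('tripod',[(c,r[0]['mask'].astype(np.float32))],[.503,-.066,1.67],z))
    cv2.imwrite(f'pics/{n}8.png',cv2.resize(im[120:290,200:400,::-1],None,fx=3,fy=3))
E
```

```text
t 14.6 pos [ 0.503  -0.064   0.2613] yaw 66.2 J7 0.82 turn [ 0. -0.  0.] then shift [-0.8 -1.8 98.3] |now-axes [-0.8 -1.9 98.3]
top [(0.5, array([282., 203., 304., 215.]))]
(array([ 0.50535379, -0.06673192,  1.67149328]), np.float64(0.7806379199028015))
side [(0.63, array([267., 151., 302., 214.]))]
(array([ 0.50573019, -0.06074711,  1.66772412]), np.float64(0.4077625274658203))
```

View pics/side8.png

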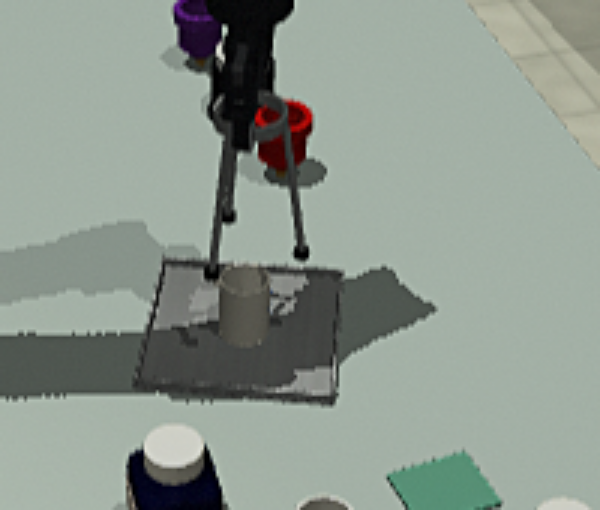

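```bash
python3 - <<'E'
from h import *
c=camera_info('side')
F=np.array([unproj(c,p,.1083) for p in((270.2,210.5),(276.2,191.5),(300.2,203.8))]);print(F.round(4),F.mean(0).round(4))
E
```

```text
[[ 0.4625 -0.0911  0.1083]
 [ 0.5023 -0.0097  0.1083]
 [ 0.5531 -0.0835  0.1083]] [ 0.506  -0.0615  0.1083]
```

{"method": "play_rows", "body": {"plan": [{"x": 1.5, "y": -2.8, "z": 0, "rx": 0, "ry": 0, "rz": 0}, {"x": 0, "y": 0, "z": 10, "rx": 0, "ry": 0, "rz": 0}, {"x": 0, "y": 0, "z": 15, "rx": 0, "ry": 0, "rz": 0}, {"x": 0, "y": 0, "z": 15, "rx": 0, "ry": 0, "rz": 0}, {"x": 0, "y": 0, "z": 15, "rx": 0, "ry": 0, "rz": 0}, {"x": 0, "y": 0, "z": 15, "rx": 0, "ry": 0, "rz": 0}, {"x": 0, "y": 0, "z": 10, "rx": 0, "ry": 0, "rz": 0}, {"x": 0, "y": 0, "z": 8, "rx": 0, "ry": 0, "rz": 0}, {"x": 0, "y": 0, "z": 5, "rx": 0, "ry": 0, "rz": 0}, {"x": 0, "y": 0, "z": 0, "rx": 0, "ry": 0, "rz": 0}, {"x": 0, "y": 0, "z": 0, "rx": 0, "ry": 0, "rz": 0}]}}

```text
t: 15.9
eef_pos: [0.501, -0.0673, 0.1686]
orientation: [0.652, 3.072, 0.0]
wrist_force: [-0.2, 0.1, -4.8]
finger_gap: 0.0659
grasp_force: 57.4
```

{"method": "play_rows", "body": {"plan": [{"x": 0, "y": 0, "z": 2, "rx": 0, "ry": 0, "rz": 0}, {"x": 0, "y": 0, "z": 2, "rx": 0, "ry": 0, "rz": 0}, {"x": 0, "y": 0, "z": 1, "rx": 0, "ry": 0, "rz": 0}, {"x": 0, "y": 0, "z": 0, "rx": 0, "ry": 0, "rz": 0}]}}

```text
t: 16.3
eef_pos: [0.5007, -0.0673, 0.1632]
orientation: [-0.653, -3.073, -0.0]
wrist_force: [-0.4, -0.5, -4.6]
finger_gap: 0.0658
grasp_force: 57.4
```

{"method": "play_rows", "body": {"plan": [{"x": 0, "y": 0, "z": 1, "rx": 0, "ry": 0, "rz": 0}, {"x": 0, "y": 0, "z": 1, "rx": 0, "ry": 0, "rz": 0}, {"x": 0, "y": 0, "z": 1, "rx": 0, "ry": 0, "rz": 0}, {"x": 0, "y": 0, "z": 0, "rx": 0, "ry": 0, "rz": 0}]}}

```text
t: 16.7
eef_pos: [0.5011, -0.0674, 0.161]
orientation: [0.652, 3.072, -0.0]
wrist_force: [-2.0, -0.7, 3.2]
finger_gap: 0.0657
grasp_force: 58.0
```

{"method": "play_rows", "body": {"plan": [{"x": 0, "y": 0, "z": 0.5, "rx": 0, "ry": 0, "rz": 0}, {"x": 0, "y": 0, "z": 0, "rx": 0, "ry": 0, "rz": 0}]}}

```text
t: 16.9
eef_pos: [0.5011, -0.0674, 0.1609]
orientation: [0.652, 3.072, -0.001]
wrist_force: [-2.9, -1.0, 9.4]
finger_gap: 0.0657
grasp_force: 58.6
```

{"method": "play_rows", "body": {"plan": [{"x": 0, "y": 0, "z": 0, "rx": 0, "ry": 0, "rz": 0}, {"x": 0, "y": 0, "z": 0, "rx": 0, "ry": 0, "rz": 0}, {"x": 0, "y": 0, "z": 0, "rx": 0, "ry": 0, "rz": 0}, {"x": 0, "y": 0, "z": 0, "rx": 0, "ry": 0, "rz": 0}, {"x": 0, "y": 0, "z": 0, "rx": 0, "ry": 0, "rz": 0}, {"x": 0, "y": 0, "z": -10, "rx": 0, "ry": 0, "rz": 0}, {"x": 0, "y": 0, "z": -25, "rx": 0, "ry": 0, "rz": 0}, {"x": 0, "y": 0, "z": -40, "rx": 0, "ry": 0, "rz": 0}, {"x": 0, "y": 0, "z": -40, "rx": 0, "ry": 0, "rz": 0}, {"x": 0, "y": 0, "z": -20, "rx": 0, "ry": 0, "rz": 0}, {"x": 0, "y": 0, "z": 0, "rx": 0, "ry": 0, "rz": 0}, {"x": 0, "y": 0, "z": 0, "rx": 0, "ry": 0, "rz": 0}], "jaw": 0}}

```text
t: 18.1
eef_pos: [0.5005, -0.0675, 0.2951]
orientation: [0.653, 3.073, -0.0]
wrist_force: [-0.2, -0.1, -0.4]
finger_gap: 0.0856
grasp_force: 0.0
```

```bash
python3 - <<'E'
from h import *
import go
go.go(.61,.319,.26)
for n in('wrist','side'):
    c=camera_info(n);im=snapshot(n);cv2.imwrite(f'pics/{n}9.png',im[:,:,::-1])
    for o in('tripod','short_beaker'):
        r=outline_of(n,o);print(n,o,[(round(d['conf'],2),np.round(d['rect'])) for d in r])
        if r and o=='tripod':
            p,e=fit(o,[(c,r[0]['mask'].astype(np.float32))],[.503,-.066,1.67],.003,True);print(p,e)
    if n=='wrist':
        np.save('wc.npy',np.r_[c['xyz'],c['orientation']])
        for rr in(.034,.0295):
            for q in proj(c,cyl(rr,0,0)[:24]+[.503,-.0655,.163]): cv2.circle(im,tuple(np.round(q).astype(int)),0,(255,0,0),-1)
        cv2.imwrite('pics/w10.png',cv2.resize(im[110:310,150:410,::-1],None,fx=3,fy=3))
E
```

```text
t 18.1 pos [ 0.5005 -0.0675  0.2951] yaw 66.0 J7 0.86 turn [-0.  0.  0.] then shift [ 57.1 397.6  35.1] |now-axes [ 57.1 397.6  35. ]
wrist tripod [(0.59, array([244., 155., 322., 248.]))]
[ 0.50185809 -0.06878735  1.660976  ] 0.17006748914718628
wrist short_beaker [(0.64, array([264., 160., 302., 205.]))]
side tripod [(0.84, array([267., 182., 302., 244.])), (0.58, array([270., 141., 289., 164.]))]
[ 0.50229027 -0.06545611  1.69603981] 0.4135277271270752
side short_beaker [(0.72, array([271., 207., 290., 237.]))]
```

View pics/w10.png

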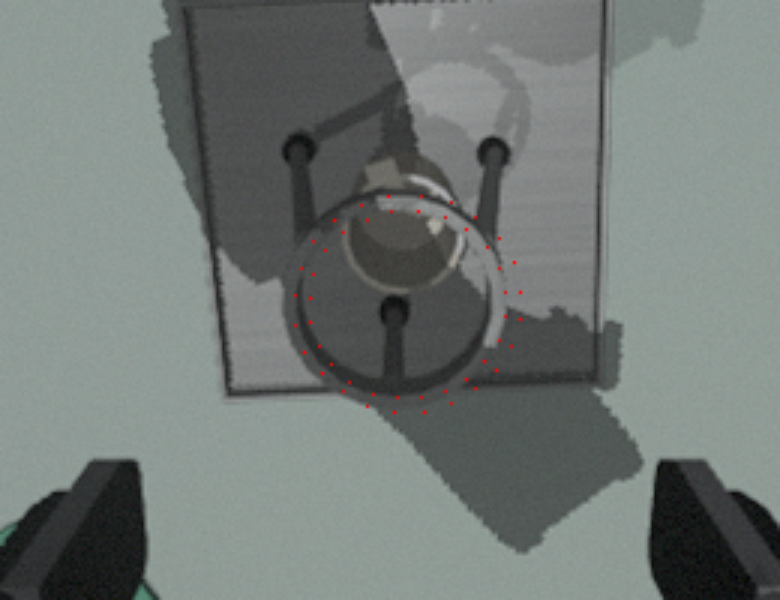

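The tripod stands over the beaker. The ring is centred at crop (396,299), the feet are at (299,150), (493,152) and (394,312), and the beaker rim is near (404,238). Measure the ring precisely from these.

```bash
python3 - <<'E'
from h import *
w=np.load('wc.npy');c=dict(camera_info('wrist'),xyz=w[:3],orientation=w[3:])
f=lambda u,v:((u+.5)/3-.5+150,(v+.5)/3-.5+110)
print('ring',unproj(c,f(396,299),.163))
F=np.array([unproj(c,f(*p),.009) for p in((299,150),(493,152),(394,312))]);print(F.round(4),F.mean(0).round(4))
print('beaker rim',unproj(c,f(404,238),.071))
s=camera_info('side');r=None
im=cv2.imread('pics/side9.png')[150:280,220:340];cv2.imwrite('pics/s11.png',cv2.resize(im,None,fx=5,fy=4.6))
E
```

```text
ring [ 0.49920056 -0.06745822  0.163     ]
[[ 0.459  -0.0984  0.009 ]
 [ 0.496  -0.0174  0.009 ]
 [ 0.5481 -0.0905  0.009 ]] [ 0.501  -0.0688  0.009 ]
beaker rim [ 0.50299493 -0.06574088  0.071     ]
```

View pics/s11.png

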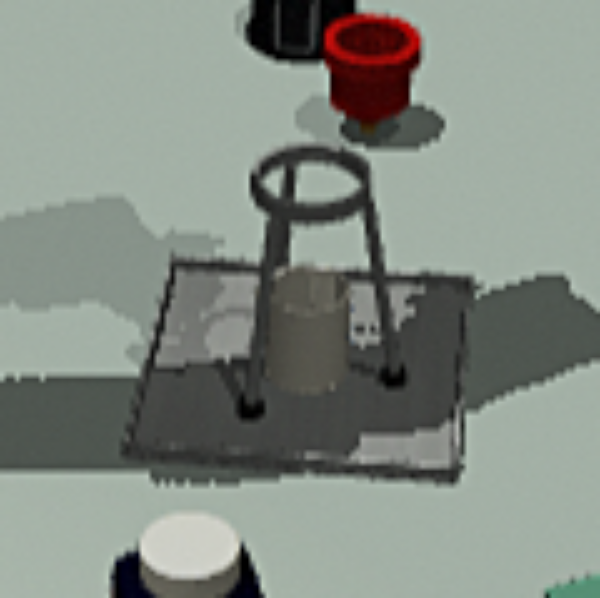

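Tripod upright in the side view (ring crop (310,182), feet (250,408), (393,376)); axis about (.500,-.0675), 4 mm from the beaker. Next, hover over the cup in the same relative geometry.

{"method": "play_rows", "body": {"plan": [{"x": 5, "y": 36, "z": 0, "rx": 0, "ry": 0, "rz": 0}, {"x": 5, "y": 36, "z": 0, "rx": 0, "ry": 0, "rz": 0}, {"x": 5, "y": 36, "z": 0, "rx": 0, "ry": 0, "rz": 0}, {"x": 5, "y": 36, "z": 0, "rx": 0, "ry": 0, "rz": 0}, {"x": 5, "y": 36, "z": 0, "rx": 0, "ry": 0, "rz": 0}, {"x": 5, "y": 36, "z": 12, "rx": 0, "ry": 0, "rz": 0}, {"x": 5, "y": 36, "z": 13, "rx": 0, "ry": 0, "rz": 0}, {"x": 5, "y": 36, "z": 13, "rx": 0, "ry": 0, "rz": 0}, {"x": 5, "y": 36, "z": 13, "rx": 0, "ry": 0, "rz": 0}, {"x": 5, "y": 36, "z": 13, "rx": 0, "ry": 0, "rz": 0}, {"x": 7, "y": 37.5, "z": 13, "rx": 0, "ry": 0, "rz": 0}]}}

```text
t: 19.5
eef_pos: [0.6104, 0.3199, 0.2163]
orientation: [-0.653, -3.072, 0.002]
wrist_force: [0.8, 0.1, 0.8]
finger_gap: 0.0856
grasp_force: 0.0
```

{"method": "play_rows", "body": {"plan": [{"x": 0, "y": 0, "z": 0, "rx": 0, "ry": 0, "rz": 0}, {"x": 0, "y": 0, "z": 0, "rx": 0, "ry": 0, "rz": 0}, {"x": 0, "y": 0, "z": 0, "rx": 0, "ry": 0, "rz": 0}, {"x": 0, "y": 0, "z": 0, "rx": 0, "ry": 0, "rz": 0}]}}

```text
t: 19.9
eef_pos: [0.6108, 0.3172, 0.2182]
orientation: [0.655, 3.072, -0.001]
wrist_force: [-0.2, 0.2, 0.1]
finger_gap: 0.0854
grasp_force: 0.0
```

```bash
python3 - <<'E'
from h import *
import go
c=camera_info('wrist');im=snapshot('wrist');go.go(.61,.319,.08)
for z in(.086,):
    for q in proj(c,cyl(.033,0,0)[:24]+[.61,.319,z]): cv2.circle(im,tuple(np.round(q).astype(int)),0,(255,0,0),-1)
r=outline_of('wrist','flow_cup');print([(round(d['conf'],2),np.round(d['rect'])) for d in r])
np.save('wc2.npy',np.r_[c['xyz'],c['orientation']])
for d in r[:2]: print(fit('flow_cup',[(c,d['mask'].astype(np.float32))],[.61,.319,0],.006,False))
cv2.imwrite('pics/w12.png',cv2.resize(im[110:310,150:410,::-1],None,fx=3,fy=3))
E
```

```text
t 19.9 pos [0.6108 0.3174 0.2183] yaw 65.9 J7 0.31 turn [-0.   0.1  0. ] then shift [  1.3   1.1 138.3] |now-axes [  1.5   1.2 138.3]
[(0.9, array([133., 225., 208., 290.])), (0.75, array([357.,  87., 446., 165.]))]
(array([0.61 , 0.319, 0.   ]), np.float64(1.0))
(array([0.61 , 0.319, 0.   ]), np.float64(1.0))
```

View pics/w12.png

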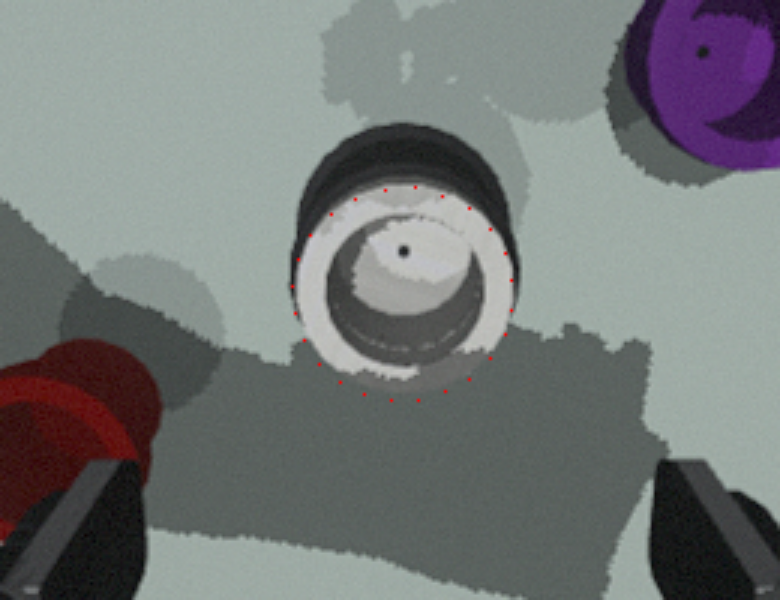

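Cup rim at crop centre (404,287), radius 106; the predicted circle was 7 px lower. The grey cup in the black rest is the one meant; purple is top right and red at left.

```bash
python3 - <<'E'
from h import *
import go
f=lambda u,v:((u+.5)/3-.5+150,(v+.5)/3-.5+110)
for n,p,z in(('wc.npy',(396,299),.163),('wc2.npy',(404,287),.086)):
    w=np.load(n);c=dict(camera_info('wrist'),xyz=w[:3],orientation=w[3:]);q=unproj(c,f(*p),z);print(q)
go.go(q[0],q[1],.09,66)
E
```

```text
[ 0.49920056 -0.06745822  0.163     ]
[0.60711326 0.32082097 0.086     ]
t 20.0 pos [0.6107 0.3177 0.2184] yaw 65.9 J7 0.31 turn [-0.   0.  -0.1] then shift [  4.5   1.4 128.4] |now-axes [  4.6   1.4 128.3]
```

```bash
python3 - <<'E'
from h import *
s=get_state();c=camera_info('wrist');K=np.array(c['intrinsics'])
Rt=R.from_rotvec(s['orientation']);Rc=R.from_rotvec(c['orientation'])
print('cam in tool',Rt.inv().apply(np.array(c['xyz'])-s['eef_pos']))
for u in(195.7,368.7):
  for v in (263.3,297):
    d=Rt.inv().apply(Rc.apply((np.linalg.inv(K)@[u,v,1])*[1,-1,-1]));o=Rt.inv().apply(np.array(c['xyz'])-s['eef_pos'])
    for Y in(.0428,.050):
        k=(np.sign(d[1])*Y-o[1])/d[1];print(u,v,Y,(o+k*d).round(4))
E
```

```text
cam in tool [ 0.077311   -0.00023864 -0.11564361]
195.7 263.3 0.0428 [ 0.01   -0.0428  0.013 ]
195.7 263.3 0.05 [-0.0014 -0.05    0.0348]
195.7 297 0.0428 [-0.0059 -0.0428  0.008 ]
195.7 297 0.05 [-0.02   -0.05    0.0289]
368.7 263.3 0.0428 [0.0096 0.0428 0.0137]
368.7 263.3 0.05 [-0.0018  0.05    0.0354]
368.7 297 0.0428 [-0.0064  0.0428  0.0087]
368.7 297 0.05 [-0.0204  0.05    0.0295]
```

Tips stand 13 mm ahead of the TCP when open, so about 17 mm at a 66 mm gap. TCP z = .091 puts them at about .074, just above the rest's top at .070.

{"method": "play_rows", "body": {"plan": [{"x": 4.5, "y": 1.4, "z": 10, "rx": 0, "ry": 0, "rz": 0}, {"x": 0, "y": 0, "z": 25, "rx": 0, "ry": 0, "rz": 0}, {"x": 0, "y": 0, "z": 25, "rx": 0, "ry": 0, "rz": 0}, {"x": 0, "y": 0, "z": 25, "rx": 0, "ry": 0, "rz": 0}, {"x": 0, "y": 0, "z": 20, "rx": 0, "ry": 0, "rz": 0}, {"x": 0, "y": 0, "z": 15, "rx": 0, "ry": 0, "rz": 0}, {"x": 0, "y": 0, "z": 7.3, "rx": 0, "ry": 0, "rz": 0}, {"x": 0, "y": 0, "z": 0, "rx": 0, "ry": 0, "rz": 0}, {"x": 0, "y": 0, "z": 0, "rx": 0, "ry": 0, "rz": 0}]}}

```text
t: 20.9
eef_pos: [0.6071, 0.3226, 0.0913]
orientation: [0.652, 3.072, 0.002]
wrist_force: [-0.8, 0.6, 0.5]
finger_gap: 0.0855
grasp_force: 0.0
```

```bash
python3 go.py .6071 .3208 .091 66
```

```text
t 20.9 pos [0.6071 0.3226 0.0913] yaw 66.0 J7 0.25 turn [0.1 0.  0. ] then shift [-0.8 -1.6  0.3] |now-axes [-0.8 -1.6  0.3]
```

{"method": "play_rows", "body": {"plan": [{"x": 0, "y": -1, "z": 0, "rx": 0, "ry": 0, "rz": 0}, {"x": 0, "y": 0, "z": 0, "rx": 0, "ry": 0, "rz": 0}]}}

```text
t: 21.1
eef_pos: [0.6067, 0.3214, 0.0915]
orientation: [0.653, 3.072, 0.002]
wrist_force: [0.3, -0.4, -0.5]
finger_gap: 0.0854
grasp_force: 0.0
```

{"method": "play_rows", "body": {"plan": [{"x": 0, "y": 0, "z": 0, "rx": 0, "ry": 0, "rz": 0}, {"x": 0, "y": 0, "z": 0, "rx": 0, "ry": 0, "rz": 0}, {"x": 0, "y": 0, "z": 0, "rx": 0, "ry": 0, "rz": 0}, {"x": 0, "y": 0, "z": 0, "rx": 0, "ry": 0, "rz": 0}, {"x": 0, "y": 0, "z": 0, "rx": 0, "ry": 0, "rz": 0}, {"x": 0, "y": 0, "z": 0, "rx": 0, "ry": 0, "rz": 0}], "jaw": 0.6, "force": 50}}

```text
t: 21.7
eef_pos: [0.6066, 0.3215, 0.0915]
orientation: [0.652, 3.072, 0.001]
wrist_force: [-0.6, -1.2, 5.6]
finger_gap: 0.0632
grasp_force: 55.8
```

{"method": "play_rows", "body": {"plan": [{"x": 0, "y": 0, "z": -3, "rx": 0, "ry": 0, "rz": 0}, {"x": 0, "y": 0, "z": -8, "rx": 0, "ry": 0, "rz": 0}, {"x": 0, "y": 0, "z": -15, "rx": 0, "ry": 0, "rz": 0}, {"x": 0, "y": 0, "z": -20, "rx": 0, "ry": 0, "rz": 0}, {"x": 0, "y": 0, "z": -25, "rx": 0, "ry": 0, "rz": 0}, {"x": 0, "y": 0, "z": -30, "rx": 0, "ry": 0, "rz": 0}, {"x": 0, "y": 0, "z": -30, "rx": 0, "ry": 0, "rz": 0}, {"x": 0, "y": 0, "z": -30, "rx": 0, "ry": 0, "rz": 0}, {"x": 0, "y": 0, "z": -20, "rx": 0, "ry": 0, "rz": 0}, {"x": 0, "y": 0, "z": -10, "rx": 0, "ry": 0, "rz": 0}, {"x": 0, "y": 0, "z": 0, "rx": 0, "ry": 0, "rz": 0}, {"x": 0, "y": 0, "z": 0, "rx": 0, "ry": 0, "rz": 0}]}}

```text
t: 22.9
eef_pos: [0.6057, 0.3208, 0.2806]
orientation: [-0.652, -3.072, 0.002]
wrist_force: [-0.6, -0.5, -2.7]
finger_gap: 0.0632
grasp_force: 55.4
```

```bash
python3 - <<'E'
from h import *
import go
go.go(.4992,-.0675,.282)
im=snapshot('side');cv2.imwrite('pics/s13.png',cv2.resize(im[20:190,180:380,::-1],None,fx=3,fy=3))
E
```

```text
t 22.9 pos [0.6057 0.3208 0.2806] yaw 66.0 J7 0.34 turn [-0.1 -0.  -0. ] then shift [ -60.4 -398.1   -1.4] |now-axes [ -60.4 -398.1   -0.8]
```

View pics/s13.png

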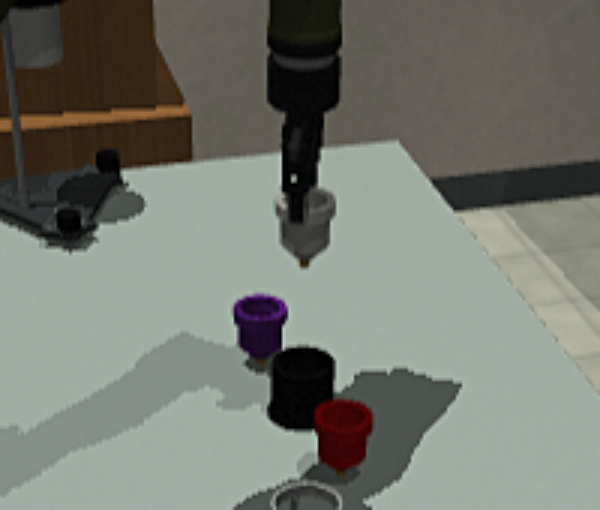

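The cup is held upright, nozzle at (305,262). Carry it over the ring, TCP target (.4988,-.0667).

{"method": "play_rows", "body": {"plan": [{"x": -3, "y": -18, "z": 0, "rx": 0, "ry": 0, "rz": 0}, {"x": -5, "y": -34, "z": 0, "rx": 0, "ry": 0, "rz": 0}, {"x": -5, "y": -34, "z": 0, "rx": 0, "ry": 0, "rz": 0}, {"x": -5, "y": -34, "z": 0, "rx": 0, "ry": 0, "rz": 0}, {"x": -5, "y": -34, "z": 0, "rx": 0, "ry": 0, "rz": 0}, {"x": -5, "y": -34, "z": 0, "rx": 0, "ry": 0, "rz": 0}, {"x": -5, "y": -34, "z": 0, "rx": 0, "ry": 0, "rz": 0}, {"x": -5, "y": -34, "z": 0, "rx": 0, "ry": 0, "rz": 0}, {"x": -5, "y": -34, "z": 0, "rx": 0, "ry": 0, "rz": 0}, {"x": -5, "y": -34, "z": 0, "rx": 0, "ry": 0, "rz": 0}, {"x": -5, "y": -34, "z": 0, "rx": 0, "ry": 0, "rz": 0}, {"x": -5, "y": -30, "z": 0, "rx": 0, "ry": 0, "rz": 0}]}}

```text
t: 24.15
eef_pos: [0.5, -0.0588, 0.2804]
orientation: [-0.653, -3.07, 0.001]
wrist_force: [0.4, -1.1, -2.7]
finger_gap: 0.0632
grasp_force: 55.6
```

{"method": "play_rows", "body": {"plan": [{"x": -2, "y": -9.7, "z": 0, "rx": 0, "ry": 0, "rz": 0}, {"x": 0, "y": 0, "z": 0, "rx": 0, "ry": 0, "rz": 0}, {"x": 0, "y": 0, "z": 0, "rx": 0, "ry": 0, "rz": 0}, {"x": 0, "y": 0, "z": 0, "rx": 0, "ry": 0, "rz": 0}, {"x": 0, "y": 0, "z": 0, "rx": 0, "ry": 0, "rz": 0}]}}

```text
t: 24.65
eef_pos: [0.4998, -0.0649, 0.2815]
orientation: [0.648, 3.074, 0.002]
wrist_force: [0.1, 0.8, -2.7]
finger_gap: 0.0634
grasp_force: 55.7
```

```bash
python3 go.py .4988 -.0667 .2; sed -i 's/E$/E/' h.py; python3 - <<'E'
from h import *
import go
im=snapshot('side');go.go(.4988,-.0667,.2)
c=camera_info('side')
for rr,z,o in((.034,.163,(.4992,-.0675)),(.033,.275,(.4992,-.0675))):
    for q in proj(c,cyl(rr,0,0)[:24]+[o[0],o[1],z]): cv2.circle(im,tuple(np.round(q).astype(int)),0,(255,0,0),-1)
cv2.imwrite('pics/s14.png',cv2.resize(im[90:260,200:360,::-1],None,fx=3.5,fy=3.5,interpolation=cv2.INTER_NEAREST))
E
```

```text
t 24.6 pos [ 0.4998 -0.0649  0.2815] yaw 66.2 J7 0.84 turn [ 0.1 -0.   0. ] then shift [ 0.2 -2.1 81.5] |now-axes [ 0.2 -2.2 81.5]
t 24.7 pos [ 0.4998 -0.0652  0.2815] yaw 66.2 J7 0.84 turn [ 0. -0.  0.] then shift [ 0.3 -1.8 81.5] |now-axes [ 0.3 -1.8 81.5]
```

View pics/s14.png

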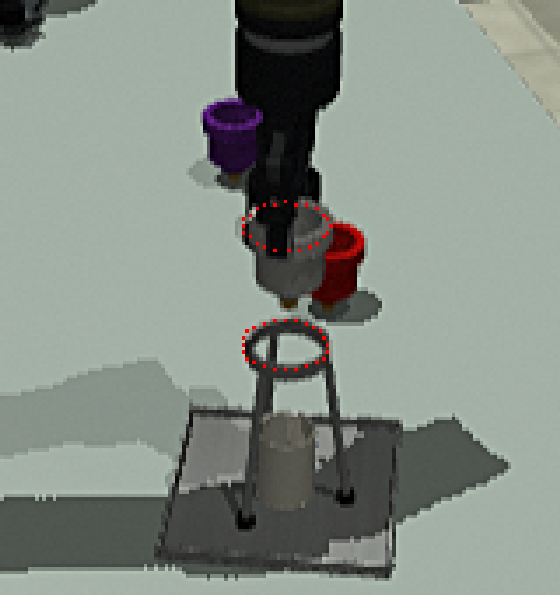

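The ring lies on the predicted circle; the cup, centred at crop x=289 against 287, is about 1.5 mm off. That matches the remaining shift. Correct and descend.

{"method": "play_rows", "body": {"plan": [{"x": 0.5, "y": -1.9, "z": 0, "rx": 0, "ry": 0, "rz": 0}, {"x": 0, "y": 0, "z": 10, "rx": 0, "ry": 0, "rz": 0}, {"x": 0, "y": 0, "z": 12, "rx": 0, "ry": 0, "rz": 0}, {"x": 0, "y": 0, "z": 12, "rx": 0, "ry": 0, "rz": 0}, {"x": 0, "y": 0, "z": 10, "rx": 0, "ry": 0, "rz": 0}, {"x": 0, "y": 0, "z": 5, "rx": 0, "ry": 0, "rz": 0}, {"x": 0, "y": 0, "z": 0, "rx": 0, "ry": 0, "rz": 0}, {"x": 0, "y": 0, "z": 0, "rx": 0, "ry": 0, "rz": 0}, {"x": 0, "y": 0, "z": 0, "rx": 0, "ry": 0, "rz": 0}]}}

```text
t: 25.6
eef_pos: [0.4986, -0.068, 0.2329]
orientation: [0.652, 3.072, 0.0]
wrist_force: [0.6, 1.2, -2.2]
finger_gap: 0.0635
grasp_force: 55.7
```

```bash
python3 go.py .4988 -.0667 .185
```

```text
t 25.6 pos [ 0.4986 -0.068   0.2329] yaw 66.0 J7 0.79 turn [ 0.   0.1 -0. ] then shift [ 0.4  1.3 47.9] |now-axes [ 0.4  1.2 47.9]
```

{"method": "play_rows", "body": {"plan": [{"x": 0.3, "y": 1, "z": 3, "rx": 0, "ry": 0, "rz": 0}, {"x": 0, "y": 0, "z": 3, "rx": 0, "ry": 0, "rz": 0}, {"x": 0, "y": 0, "z": 3, "rx": 0, "ry": 0, "rz": 0}, {"x": 0, "y": 0, "z": 3, "rx": 0, "ry": 0, "rz": 0}, {"x": 0, "y": 0, "z": 3, "rx": 0, "ry": 0, "rz": 0}, {"x": 0, "y": 0, "z": 0, "rx": 0, "ry": 0, "rz": 0}]}}

```text
t: 26.2
eef_pos: [0.4981, -0.067, 0.217]
orientation: [-0.652, -3.072, 0.0]
wrist_force: [-0.7, 0.0, -2.9]
finger_gap: 0.0633
grasp_force: 55.7
```

{"method": "play_rows", "body": {"plan": [{"x": 0, "y": 0, "z": 3, "rx": 0, "ry": 0, "rz": 0}, {"x": 0, "y": 0, "z": 3, "rx": 0, "ry": 0, "rz": 0}, {"x": 0, "y": 0, "z": 3, "rx": 0, "ry": 0, "rz": 0}, {"x": 0, "y": 0, "z": 0, "rx": 0, "ry": 0, "rz": 0}]}}

```text
t: 26.6
eef_pos: [0.4981, -0.067, 0.208]
orientation: [-0.652, -3.072, 0.0]
wrist_force: [-0.1, 0.5, -2.0]
finger_gap: 0.0634
grasp_force: 55.7
```

{"method": "play_rows", "body": {"plan": [{"x": 0, "y": 0, "z": 4, "rx": 0, "ry": 0, "rz": 0}, {"x": 0, "y": 0, "z": 4, "rx": 0, "ry": 0, "rz": 0}, {"x": 0, "y": 0, "z": 4, "rx": 0, "ry": 0, "rz": 0}, {"x": 0, "y": 0, "z": 4, "rx": 0, "ry": 0, "rz": 0}, {"x": 0, "y": 0, "z": 3, "rx": 0, "ry": 0, "rz": 0}, {"x": 0, "y": 0, "z": 0, "rx": 0, "ry": 0, "rz": 0}]}}

```text
t: 27.2
eef_pos: [0.498, -0.067, 0.189]
orientation: [-0.652, -3.072, 0.0]
wrist_force: [0.9, -0.0, -2.6]
finger_gap: 0.0634
grasp_force: 55.7
```

{"method": "play_rows", "body": {"plan": [{"x": 0, "y": 0, "z": 2, "rx": 0, "ry": 0, "rz": 0}, {"x": 0, "y": 0, "z": 1, "rx": 0, "ry": 0, "rz": 0}, {"x": 0, "y": 0, "z": 1, "rx": 0, "ry": 0, "rz": 0}, {"x": 0, "y": 0, "z": 0, "rx": 0, "ry": 0, "rz": 0}]}}

```text
t: 27.6
eef_pos: [0.4983, -0.067, 0.1854]
orientation: [-0.652, -3.073, -0.0]
wrist_force: [-0.1, 0.4, -2.1]
finger_gap: 0.0628
grasp_force: 55.7
```

{"method": "play_rows", "body": {"plan": [{"x": 0, "y": 0, "z": 1, "rx": 0, "ry": 0, "rz": 0}, {"x": 0, "y": 0, "z": 0.5, "rx": 0, "ry": 0, "rz": 0}, {"x": 0, "y": 0, "z": 0, "rx": 0, "ry": 0, "rz": 0}]}}

```text
t: 27.9
eef_pos: [0.4985, -0.067, 0.1845]
orientation: [0.652, 3.072, -0.0]
wrist_force: [-0.6, -0.0, 3.9]
finger_gap: 0.0633
grasp_force: 56.3
```

Contact exactly at the predicted height. Release and look.

{"method": "play_rows", "body": {"plan": [{"x": 0, "y": 0, "z": 0, "rx": 0, "ry": 0, "rz": 0}, {"x": 0, "y": 0, "z": 0, "rx": 0, "ry": 0, "rz": 0}, {"x": 0, "y": 0, "z": 0, "rx": 0, "ry": 0, "rz": 0}, {"x": 0, "y": 0, "z": 0, "rx": 0, "ry": 0, "rz": 0}, {"x": 0, "y": 0, "z": 0, "rx": 0, "ry": 0, "rz": 0}, {"x": 0, "y": 0, "z": -10, "rx": 0, "ry": 0, "rz": 0}, {"x": 0, "y": 0, "z": -25, "rx": 0, "ry": 0, "rz": 0}, {"x": 0, "y": 0, "z": -35, "rx": 0, "ry": 0, "rz": 0}, {"x": 0, "y": 0, "z": -35, "rx": 0, "ry": 0, "rz": 0}, {"x": 0, "y": 0, "z": -25, "rx": 0, "ry": 0, "rz": 0}, {"x": 0, "y": 0, "z": 0, "rx": 0, "ry": 0, "rz": 0}, {"x": 0, "y": 0, "z": 0, "rx": 0, "ry": 0, "rz": 0}], "jaw": 0}}

```text
t: 29.1
eef_pos: [0.4983, -0.0671, 0.3146]
orientation: [0.653, 3.072, -0.0]
wrist_force: [-0.4, -0.4, -1.2]
finger_gap: 0.0858
grasp_force: 0.0
```

```bash
python3 - <<'E'
from h import *
import go
c=camera_info('wrist');im=snapshot('wrist');s=snapshot('side');go.go(.617,-.318,.25,97)
np.save('wc3.npy',np.r_[c['xyz'],c['orientation']])
b=cv2.resize(s[150:280,220:340,::-1],(400,433));a=cv2.resize(im[150:300,210:350,::-1],(400,429))
cv2.imwrite('pics/c15.png',np.hstack([a,b[:429]]))
E
```

```text
t 29.2 pos [ 0.4976 -0.0672  0.3133] yaw 66.0 J7 0.87 turn [ -0.   -0.1 -31. ] then shift [ -88.  -263.5   63.3] |now-axes [-211.1 -180.6   63. ]
```

View pics/c15.png

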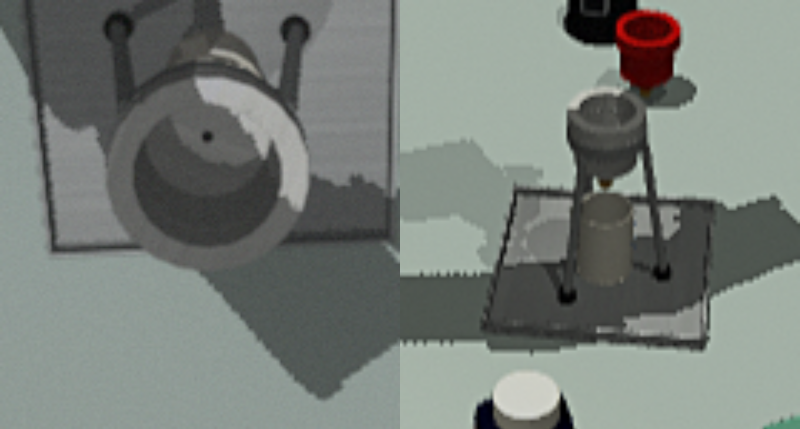

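The cup hangs seated and level: collar on the ring, mouth centre at left-crop (207,171), nozzle above the beaker. Now the plate: only one green plate (top 390,176), short side gripped at 96–97°.

{"method": "play_rows", "body": {"plan": [{"x": 0, "y": 0, "z": 0, "rx": 0, "ry": 0, "rz": -7.5}, {"x": 0, "y": 0, "z": 0, "rx": 0, "ry": 0, "rz": -7.5}, {"x": 0, "y": 0, "z": 0, "rx": 0, "ry": 0, "rz": -7.5}, {"x": 0, "y": 0, "z": 0, "rx": 0, "ry": 0, "rz": -7.5}, {"x": -11, "y": -33, "z": 0, "rx": 0, "ry": 0, "rz": 0}, {"x": -11, "y": -33, "z": 0, "rx": 0, "ry": 0, "rz": 0}, {"x": -11, "y": -33, "z": 0, "rx": 0, "ry": 0, "rz": 0}, {"x": -11, "y": -33, "z": 0, "rx": 0, "ry": 0, "rz": 0}, {"x": -11, "y": -33, "z": 25, "rx": 0, "ry": 0, "rz": 0}, {"x": -11, "y": -33, "z": 25, "rx": 0, "ry": 0, "rz": 0}, {"x": -11, "y": -33, "z": 25, "rx": 0, "ry": 0, "rz": 0}, {"x": -11, "y": -33, "z": 25, "rx": 0, "ry": 0, "rz": 0}], "jaw": 0}}

```text
t: 30.4
eef_pos: [0.6132, -0.3213, 0.2111]
orientation: [0.166, -3.134, -0.002]
wrist_force: [1.0, -0.0, 0.2]
finger_gap: 0.0852
grasp_force: 0.0
```

{"method": "play_rows", "body": {"plan": [{"x": 0, "y": 0, "z": 25, "rx": 0, "ry": 0, "rz": 0}, {"x": 0, "y": 0, "z": 0, "rx": 0, "ry": 0, "rz": 0}, {"x": 0, "y": 0, "z": 0, "rx": 0, "ry": 0, "rz": 0}, {"x": 0, "y": 0, "z": 0, "rx": 0, "ry": 0, "rz": 0}, {"x": 0, "y": 0, "z": 0, "rx": 0, "ry": 0, "rz": 0}], "jaw": 0.15}}

```text
t: 30.9
eef_pos: [0.6145, -0.3196, 0.1908]
orientation: [-0.167, 3.135, -0.001]
wrist_force: [-0.1, 0.6, -0.1]
finger_gap: 0.0727
grasp_force: 0.0
```

```bash
python3 - <<'E'
from h import *
import go
c=camera_info('wrist');im=snapshot('wrist');go.go(.617,-.318,.02,96);print(get_state()['finger_gap'])
np.save('wc4.npy',np.r_[c['xyz'],c['orientation']])
r=outline_of('wrist','glass_plate');print([(round(d['conf'],2),np.round(d['rect'])) for d in r])
if r:
    p,e=fit('glass_plate',[(c,r[0]['mask'].astype(np.float32))],[.617,-.318,.1]);print(p,e)
    for q in proj(c,R.from_euler('z',p[2]).apply(box(.08,.068,.006,.006))+[p[0],p[1],0]): cv2.circle(im,tuple(np.round(q).astype(int)),1,(255,0,0),-1)
    go.go(p[0],p[1],.02,90+np.degrees(p[2]))
cv2.imwrite('pics/w16.png',cv2.resize(im[120:320,150:410,::-1],None,fx=3,fy=3))
E
```

```text
t 30.9 pos [ 0.6143 -0.3198  0.1906] yaw 96.1 J7 1.68 turn [-0.1  0.1  0.1] then shift [ -2.8   1.5 170.6] |now-axes [ -2.5   1.7 170.6]
0.07294601706556804
[(0.69, array([252., 157., 316., 231.]))]
[ 0.61537353 -0.3178155   0.1120914 ] 0.03060203790664673
t 31.0 pos [ 0.6141 -0.32    0.1904] yaw 96.1 J7 1.68 turn [-0.1  0.1 -0.4] then shift [ -1.5   2.  170.4] |now-axes [ -1.2   2.2 170.4]
```

View pics/w16.png

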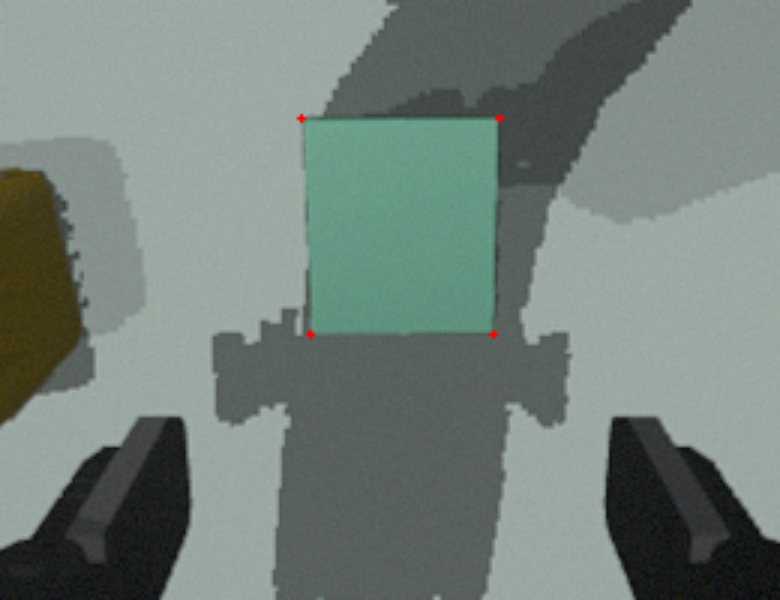

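The plate fit matches its corners (crop (302,118)–(493,335)). Work out the tip depth at this gap.

```bash
python3 - <<'E'
from h import *
s=get_state();c=camera_info('wrist');K=np.array(c['intrinsics'])
Rt=R.from_rotvec(s['orientation']);Rc=R.from_rotvec(c['orientation']);o=Rt.inv().apply(np.array(c['xyz'])-s['eef_pos'])
for u in(150+184/3,150+611/3):
    d=Rt.inv().apply(Rc.apply((np.linalg.inv(K)@[u,120+417/3,1])*[1,-1,-1]))
    k=(np.sign(d[1])*.0364-o[1])/d[1];print((o+k*d).round(4))
E
```

```text
[ 0.0085 -0.0364  0.0203]
[0.0105 0.0364 0.0164]
```

Tips are about 18 mm ahead at 73 mm, so about 20 mm at 68. TCP z for the plate: .0215.

{"method": "play_rows", "body": {"plan": [{"x": -1.3, "y": 2, "z": 15, "rx": 0, "ry": 0, "rz": 0}, {"x": 0, "y": 0, "z": 30, "rx": 0, "ry": 0, "rz": 0}, {"x": 0, "y": 0, "z": 30, "rx": 0, "ry": 0, "rz": 0}, {"x": 0, "y": 0, "z": 30, "rx": 0, "ry": 0, "rz": 0}, {"x": 0, "y": 0, "z": 25, "rx": 0, "ry": 0, "rz": 0}, {"x": 0, "y": 0, "z": 15, "rx": 0, "ry": 0, "rz": 0}, {"x": 0, "y": 0, "z": 10, "rx": 0, "ry": 0, "rz": 0}, {"x": 0, "y": 0, "z": 0, "rx": 0, "ry": 0, "rz": 0}, {"x": 0, "y": 0, "z": 0, "rx": 0, "ry": 0, "rz": 0}, {"x": 0, "y": 0, "z": 0, "rx": 0, "ry": 0, "rz": 0}], "jaw": 0, "force": 30}}

```text
t: 32.0
eef_pos: [0.6157, -0.3185, 0.0354]
orientation: [-0.165, 3.135, -0.001]
wrist_force: [0.3, 0.3, 0.5]
finger_gap: 0.0853
grasp_force: 0.0
```

```bash
python3 go.py .6155 -.318 .0215 96.3
```

```text
t 32.0 pos [ 0.6157 -0.3185  0.0354] yaw 96.0 J7 1.59 turn [-0.1  0.1 -0.3] then shift [ 0.1  0.5 13.9] |now-axes [ 0.2  0.5 13.9]
```

{"method": "play_rows", "body": {"plan": [{"x": 0, "y": 0.4, "z": 8, "rx": 0, "ry": 0, "rz": -0.3}, {"x": 0, "y": 0, "z": 6, "rx": 0, "ry": 0, "rz": 0}, {"x": 0, "y": 0, "z": 0, "rx": 0, "ry": 0, "rz": 0}, {"x": 0, "y": 0, "z": 0, "rx": 0, "ry": 0, "rz": 0}]}}

```text
t: 32.4
eef_pos: [0.6144, -0.3177, 0.0196]
orientation: [0.173, -3.136, -0.001]
wrist_force: [-0.8, -0.6, -0.3]
finger_gap: 0.0855
grasp_force: 0.0
```

{"method": "play_rows", "body": {"plan": [{"x": 0, "y": 0, "z": 0, "rx": 0, "ry": 0, "rz": 0}, {"x": 0, "y": 0, "z": 0, "rx": 0, "ry": 0, "rz": 0}, {"x": 0, "y": 0, "z": 0, "rx": 0, "ry": 0, "rz": 0}, {"x": 0, "y": 0, "z": 0, "rx": 0, "ry": 0, "rz": 0}, {"x": 0, "y": 0, "z": 0, "rx": 0, "ry": 0, "rz": 0}, {"x": 0, "y": 0, "z": 0, "rx": 0, "ry": 0, "rz": 0}], "jaw": 0.5}}

```text
t: 33.0
eef_pos: [0.615, -0.3178, 0.0206]
orientation: [-0.173, 3.136, -0.0]
wrist_force: [-0.1, -0.2, 4.9]
finger_gap: 0.0664
grasp_force: 34.2
```

{"method": "play_rows", "body": {"plan": [{"x": 0, "y": 0, "z": -3, "rx": 0, "ry": 0, "rz": 0}, {"x": 0, "y": 0, "z": -8, "rx": 0, "ry": 0, "rz": 0}, {"x": 0, "y": 0, "z": -15, "rx": 0, "ry": 0, "rz": 0}, {"x": 0, "y": 0, "z": -22, "rx": 0, "ry": 0, "rz": 0}, {"x": 0, "y": 0, "z": -30, "rx": 0, "ry": 0, "rz": 0}, {"x": 0, "y": 0, "z": -30, "rx": 0, "ry": 0, "rz": 0}, {"x": 0, "y": 0, "z": -30, "rx": 0, "ry": 0, "rz": 0}, {"x": 0, "y": 0, "z": -30, "rx": 0, "ry": 0, "rz": 0}, {"x": 0, "y": 0, "z": -25, "rx": 0, "ry": 0, "rz": 0}, {"x": 0, "y": 0, "z": -17, "rx": 0, "ry": 0, "rz": 0}, {"x": 0, "y": 0, "z": 0, "rx": 0, "ry": 0, "rz": 0}, {"x": 0, "y": 0, "z": 0, "rx": 0, "ry": 0, "rz": 0}]}}

```text
t: 34.2
eef_pos: [0.6144, -0.3178, 0.2303]
orientation: [-0.173, 3.137, -0.001]
wrist_force: [-0.1, 0.0, -1.8]
finger_gap: 0.0667
grasp_force: 33.8
```

```bash
python3 - <<'E'
from h import *
import go
w=np.load('wc3.npy');c=dict(camera_info('wrist'),xyz=w[:3],orientation=w[3:]);q=unproj(c,(282.3,209.7),.179);print(q)
go.go(.4985,-.0675,.225)
E
```

```text
[ 0.49866149 -0.06716949  0.179     ]
t 34.2 pos [ 0.6144 -0.3178  0.2303] yaw 96.3 J7 1.7 turn [-0.  0.  0.] then shift [ 87.6 261.6   5.3] |now-axes [ 87.6 261.6   5.2]
```

{"method": "play_rows", "body": {"plan": [{"x": 4, "y": 12, "z": 0, "rx": 0, "ry": 0, "rz": 0}, {"x": 8, "y": 25, "z": 0, "rx": 0, "ry": 0, "rz": 0}, {"x": 9, "y": 26, "z": 0, "rx": 0, "ry": 0, "rz": 0}, {"x": 9, "y": 26, "z": 0, "rx": 0, "ry": 0, "rz": 0}, {"x": 9, "y": 26, "z": 0, "rx": 0, "ry": 0, "rz": 0}, {"x": 9, "y": 26, "z": 0, "rx": 0, "ry": 0, "rz": 0}, {"x": 9, "y": 26, "z": 0, "rx": 0, "ry": 0, "rz": 0}, {"x": 9, "y": 26, "z": 0, "rx": 0, "ry": 0, "rz": 0}, {"x": 8, "y": 26, "z": 0, "rx": 0, "ry": 0, "rz": 0}, {"x": 7, "y": 22, "z": 0, "rx": 0, "ry": 0, "rz": 0}, {"x": 4, "y": 14, "z": 0, "rx": 0, "ry": 0, "rz": 0}, {"x": 2.5, "y": 7, "z": 0, "rx": 0, "ry": 0, "rz": 0}]}}

```text
t: 35.4
eef_pos: [0.498, -0.0659, 0.2295]
orientation: [0.176, -3.135, -0.001]
wrist_force: [-0.2, -0.0, -2.4]
finger_gap: 0.0666
grasp_force: 33.8
```

{"method": "play_rows", "body": {"plan": [{"x": 0, "y": 0, "z": 5, "rx": 0, "ry": 0, "rz": 0}, {"x": 0, "y": 0, "z": 5, "rx": 0, "ry": 0, "rz": 0}, {"x": 0, "y": 0, "z": 5, "rx": 0, "ry": 0, "rz": 0}, {"x": 0, "y": 0, "z": 0, "rx": 0, "ry": 0, "rz": 0}, {"x": 0, "y": 0, "z": 0, "rx": 0, "ry": 0, "rz": 0}]}}

```text
t: 35.9
eef_pos: [0.4988, -0.0675, 0.2147]
orientation: [0.172, -3.136, -0.0]
wrist_force: [0.8, 0.2, -0.7]
finger_gap: 0.0665
grasp_force: 33.8
```

```bash
python3 - <<'E'
from h import *
import go
go.go(.4985,-.0673,.2)
c=camera_info('side');im=snapshot('side');cv2.imwrite('pics/s17.png',cv2.resize(im[130:270,200:360,::-1],None,fx=4,fy=4))
E
```

```text
t 35.9 pos [ 0.4988 -0.0675  0.2147] yaw 96.3 J7 1.18 turn [ 0. -0.  0.] then shift [ 0.3  0.3 14.7] |now-axes [ 0.3  0.3 14.7]
```

I've overrun the limit of 14 viewed pictures (17 so far), so I'll view no more and go on by numbers.

{"method": "play_rows", "body": {"plan": [{"x": 0, "y": 0, "z": 5, "rx": 0, "ry": 0, "rz": 0}, {"x": 0, "y": 0, "z": 4, "rx": 0, "ry": 0, "rz": 0}, {"x": 0, "y": 0, "z": 2, "rx": 0, "ry": 0, "rz": 0}, {"x": 0, "y": 0, "z": 1, "rx": 0, "ry": 0, "rz": 0}, {"x": 0, "y": 0, "z": 1, "rx": 0, "ry": 0, "rz": 0}, {"x": 0, "y": 0, "z": 0, "rx": 0, "ry": 0, "rz": 0}]}}

```text
t: 36.55
eef_pos: [0.4988, -0.067, 0.2019]
orientation: [0.173, -3.137, -0.0]
wrist_force: [0.4, 1.0, -0.2]
finger_gap: 0.067
grasp_force: 33.8
```

{"method": "play_rows", "body": {"plan": [{"x": 0, "y": 0, "z": 1, "rx": 0, "ry": 0, "rz": 0}, {"x": 0, "y": 0, "z": 0, "rx": 0, "ry": 0, "rz": 0}]}}

```text
t: 36.75
eef_pos: [0.4988, -0.0671, 0.201]
orientation: [-0.173, 3.137, 0.0]
wrist_force: [-0.5, -0.6, 0.1]
finger_gap: 0.0667
grasp_force: 33.8
```

{"method": "play_rows", "body": {"plan": [{"x": 0, "y": 0, "z": 1, "rx": 0, "ry": 0, "rz": 0}, {"x": 0, "y": 0, "z": 0, "rx": 0, "ry": 0, "rz": 0}]}}

```text
t: 36.95
eef_pos: [0.4987, -0.0671, 0.1999]
orientation: [0.173, -3.137, -0.0]
wrist_force: [-0.2, -0.8, -1.0]
finger_gap: 0.0666
grasp_force: 33.8
```

{"method": "play_rows", "body": {"plan": [{"x": 0, "y": 0, "z": 0.7, "rx": 0, "ry": 0, "rz": 0}, {"x": 0, "y": 0, "z": 0, "rx": 0, "ry": 0, "rz": 0}]}}

```text
t: 37.15
eef_pos: [0.4989, -0.067, 0.1995]
orientation: [-0.173, 3.137, -0.0]
wrist_force: [-0.8, 0.6, 1.2]
finger_gap: 0.0667
grasp_force: 34.0
```

{"method": "play_rows", "body": {"plan": [{"x": 0, "y": 0, "z": 0.5, "rx": 0, "ry": 0, "rz": 0}, {"x": 0, "y": 0, "z": 0, "rx": 0, "ry": 0, "rz": 0}]}}

```text
t: 37.35
eef_pos: [0.4989, -0.067, 0.1994]
orientation: [-0.173, 3.136, -0.001]
wrist_force: [-1.5, 0.0, 7.6]
finger_gap: 0.0666
grasp_force: 34.6
```

{"method": "play_rows", "body": {"plan": [{"x": 0, "y": 0, "z": 0, "rx": 0, "ry": 0, "rz": 0}, {"x": 0, "y": 0, "z": 0, "rx": 0, "ry": 0, "rz": 0}, {"x": 0, "y": 0, "z": 0, "rx": 0, "ry": 0, "rz": 0}, {"x": 0, "y": 0, "z": 0, "rx": 0, "ry": 0, "rz": 0}, {"x": 0, "y": 0, "z": 0, "rx": 0, "ry": 0, "rz": 0}, {"x": 0, "y": 0, "z": -10, "rx": 0, "ry": 0, "rz": 0}, {"x": 0, "y": 0, "z": -20, "rx": 0, "ry": 0, "rz": 0}, {"x": 0, "y": 0, "z": -30, "rx": 0, "ry": 0, "rz": 0}, {"x": 0, "y": 0, "z": -35, "rx": 0, "ry": 0, "rz": 0}, {"x": 0, "y": 0, "z": -20, "rx": 0, "ry": 0, "rz": 0}, {"x": 0, "y": 0, "z": 0, "rx": 0, "ry": 0, "rz": 0}, {"x": 0, "y": 0, "z": 0, "rx": 0, "ry": 0, "rz": 0}], "jaw": 0}}

```text
t: 38.55
eef_pos: [0.4986, -0.0672, 0.3141]
orientation: [-0.173, 3.136, -0.001]
wrist_force: [0.3, -1.1, -0.0]
finger_gap: 0.085
grasp_force: 0.0
```

```bash
python3 - <<'E'
from h import *
for n in('wrist','side'):
    c=camera_info(n);im=snapshot(n);cv2.imwrite(f'pics/{n}18.png',im[:,:,::-1])
    for o,z in(('glass_plate',.179),('tripod',.003),('short_beaker',.003)):
        r=outline_of(n,o);print(n,o,[(round(d['conf'],2),np.round(d['rect']).tolist()) for d in r[:3]])
        if r and o=='glass_plate':
            d=[x for x in r if 200<x['rect'][0]<330]
            if d: print(fit(o,[(c,d[0]['mask'].astype(np.float32))],[.4987,-.067,.11],z))
E
```

```text
wrist glass_plate [(0.76, [248.0, 168.0, 323.0, 256.0])]
(array([ 0.50016524, -0.06564507,  0.12316   ]), np.float64(0.03146845102310181))
wrist tripod [(0.68, [260.0, 141.0, 269.0, 169.0])]
wrist short_beaker [(0.64, [273.0, 162.0, 291.0, 168.0])]
side glass_plate [(0.77, [265.0, 170.0, 298.0, 192.0])]
(array([ 0.50335198, -0.06333376,  0.07633394]), np.float64(0.06873935461044312))
side tripod [(0.87, [268.0, 190.0, 300.0, 242.0])]
side short_beaker [(0.98, [270.0, 208.0, 288.0, 235.0]), (0.38, [268.0, 172.0, 294.0, 189.0])]
```

```bash
python3 -c "
from station import *
print(finish_job())"
```

```text
the job is handed in; nothing more can be done
None
```

The flow-cup stack is built on the tray in the required order and handed in at about 39 s. I last measured the plate about 2 mm off the cup's centre and the tripod about 4 mm off the beaker's; no verdict was returned, and I viewed 17 pictures against the limit of 14.

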